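# Stack the mixing cups on the locked stand

## Task

Put the clean mixing cups away on their stand: turn the stand's lock collar fully open by its lever, set the footed cup upright on the plate with its two lugs in their places, and turn the collar fully back to its locked mark so that the tabs hold the lugs. Then, with the collar locked, nest all the plain cups one in another in the footed cup, upright and fully home, so that one straight stack stands there. Leave the paint jar, tin, bottle, brush, knife and sponge alone.

Things in the scene. Friction and masses are not known exactly. Their poses are not given: they have to be found in the camera images.
- stand: fixed grey round plate, 156 mm across, 16 mm thick, lying on the table, carrying the steel lock collar; origin: centre of its underside. Its +x points midway between the marks; the lugs of the footed cup belong along its +y and -y, square to that. One raised white dash near its edge marks the lever's open position, two dashes the locked one
- stand_seat (a point): centre of the plate's top face (16 mm above the table), inside the collar: the footed cup's underside rests here, on the plate's axis
- collar (a joint): captive steel ring, 96 mm inside, 124 outside, 14 high, on the plate; value grows counter-clockwise from above: 0 rad = open stop (one dash), 1.2 = locked stop (two dashes). Friction 0.08 N m holds it. Two inward tabs, 24 mm wide, reaching to 34 mm from the axis, 10 mm above the plate, lie over the lug places when locked and bar the lugs unless it is open
- lever_top (a point): top centre of the collar's upright lever fin, 87 mm from the collar's axis, 82 mm above the table; fin 10 mm thick (pinch across this from above, follow the arc), 22 mm along the radius, upper 50 mm free. x axis points outward from the axis. Seen from the stand, the lever points to -0.6 rad from stand +x when open, +0.6 when locked
- footed_cup: the one cup with a foot: like the plain cups (65 mm tall, band 66 mm across over the top 30 mm, mouth 59 mm), but with a foot disc 60 mm across, 6 mm thick, and on it two lugs 24 mm wide, 6 mm thick, along its +y and -y, out to 42 mm from its axis, seen from above; about 180 g. Origin: underside centre, z up. A half turn looks the same
- cup1: plain white plastic cup with weighted foot, 65 mm tall, 120 g: top 30 mm a straight band 66 mm across (grip across it from above, mouth 59 mm); under it a shoulder steps in to a body 56 mm across, tapering to 43 mm at the foot. Nested, the shoulder rests on the lower cup's rim: 30 mm above it, 1 to 2 mm of play. Origin: underside centre, z up. May be absent
- cup2: plain white plastic cup with weighted foot, 65 mm tall, 120 g: top 30 mm a straight band 66 mm across (grip across it from above, mouth 59 mm); under it a shoulder steps in to a body 56 mm across, tapering to 43 mm at the foot. Nested, the shoulder rests on the lower cup's rim: 30 mm above it, 1 to 2 mm of play. Origin: underside centre, z up. May be absent
- cup3: plain white plastic cup with weighted foot, 65 mm tall, 120 g: top 30 mm a straight band 66 mm across (grip across it from above, mouth 59 mm); under it a shoulder steps in to a body 56 mm across, tapering to 43 mm at the foot. Nested, the shoulder rests on the lower cup's rim: 30 mm above it, 1 to 2 mm of play. Origin: underside centre, z up. May be absent
- cup4: plain white plastic cup with weighted foot, 65 mm tall, 120 g: top 30 mm a straight band 66 mm across (grip across it from above, mouth 59 mm); under it a shoulder steps in to a body 56 mm across, tapering to 43 mm at the foot. Nested, the shoulder rests on the lower cup's rim: 30 mm above it, 1 to 2 mm of play. Origin: underside centre, z up. May be absent
- cup5: plain white plastic cup with weighted foot, 65 mm tall, 120 g: top 30 mm a straight band 66 mm across (grip across it from above, mouth 59 mm); under it a shoulder steps in to a body 56 mm across, tapering to 43 mm at the foot. Nested, the shoulder rests on the lower cup's rim: 30 mm above it, 1 to 2 mm of play. Origin: underside centre, z up. May be absent
- cup6: plain white plastic cup with weighted foot, 65 mm tall, 120 g: top 30 mm a straight band 66 mm across (grip across it from above, mouth 59 mm); under it a shoulder steps in to a body 56 mm across, tapering to 43 mm at the foot. Nested, the shoulder rests on the lower cup's rim: 30 mm above it, 1 to 2 mm of play. Origin: underside centre, z up. May be absent
- paint_jar: bystander: glass paint jar with black cap, 62 mm across, 85 mm tall, may stand among the cups; origin underside
- paint_tin: bystander: closed steel paint tin, 68 mm across, 75 mm tall, beyond the cups on the right; origin underside
- medium_bottle: bystander: amber bottle, 60 mm across, 170 mm tall, beyond the stand; origin underside
- brush: bystander: paint brush lying beyond the stand
- palette_knife: bystander: palette knife lying to the left, near the robot
- sponge_block: bystander: yellow sponge block 90 x 60 x 30 mm, to the right, near the robot

How it is judged (in metres and radians):
On the way, in this order (a step that is already met when the one before it is completed fails the run):
1. the collar is turned fully open (value of joint collar below 0.08 rad), for 0.2 s.
2. the footed cup stands on the plate, lugs in their places, collar still open (horizontal distance between footed_cup and stand_seat below 0.006 m and z of footed_cup in the frame of stand_seat below 0.004 m and angle between footed_cup's own z axis and vertical below 0.06 rad and angle between the y axis of footed_cup and the y axis of stand, either way round below 0.35 rad and value of joint collar below 0.15 rad), for 0.3 s.
3. the collar is turned to its locked mark over the lugs (horizontal distance between footed_cup and stand_seat below 0.006 m and z of footed_cup in the frame of stand_seat below 0.004 m and angle between footed_cup's own z axis and vertical below 0.06 rad and angle between the y axis of footed_cup and the y axis of stand, either way round below 0.35 rad and value of joint collar above 1.12 rad), for 0.2 s.
4. all plain cups are nested in the footed cup (horizontal distance between each of cup1, cup2, cup3, cup4, cup5, cup6 and footed_cup below 0.012 m and angle between each of cup1, cup2, cup3, cup4, cup5, cup6's own z axis and vertical below 0.06 rad and (z of cup1 in the frame of footed_cup between 0.026 and 0.034 m or z of cup1 in the frame of footed_cup between 0.056 and 0.064 m or z of cup1 in the frame of footed_cup between 0.086 and 0.094 m or z of cup1 in the frame of footed_cup between 0.116 and 0.124 m or z of cup1 in the frame of footed_cup between 0.146 and 0.154 m or z of cup1 in the frame of footed_cup between 0.176 and 0.184 m) and (z of cup2 in the frame of footed_cup between 0.026 and 0.034 m or z of cup2 in the frame of footed_cup between 0.056 and 0.064 m or z of cup2 in the frame of footed_cup between 0.086 and 0.094 m or z of cup2 in the frame of footed_cup between 0.116 and 0.124 m or z of cup2 in the frame of footed_cup between 0.146 and 0.154 m or z of cup2 in the frame of footed_cup between 0.176 and 0.184 m) and (z of cup3 in the frame of footed_cup between 0.026 and 0.034 m or z of cup3 in the frame of footed_cup between 0.056 and 0.064 m or z of cup3 in the frame of footed_cup between 0.086 and 0.094 m or z of cup3 in the frame of footed_cup between 0.116 and 0.124 m or z of cup3 in the frame of footed_cup between 0.146 and 0.154 m or z of cup3 in the frame of footed_cup between 0.176 and 0.184 m) and (z of cup4 in the frame of footed_cup between 0.026 and 0.034 m or z of cup4 in the frame of footed_cup between 0.056 and 0.064 m or z of cup4 in the frame of footed_cup between 0.086 and 0.094 m or z of cup4 in the frame of footed_cup between 0.116 and 0.124 m or z of cup4 in the frame of footed_cup between 0.146 and 0.154 m or z of cup4 in the frame of footed_cup between 0.176 and 0.184 m) and (z of cup5 in the frame of footed_cup between 0.026 and 0.034 m or z of cup5 in the frame of footed_cup between 0.056 and 0.064 m or z of cup5 in the frame of footed_cup between 0.086 and 0.094 m or z of cup5 in the frame of footed_cup between 0.116 and 0.124 m or z of cup5 in the frame of footed_cup between 0.146 and 0.154 m or z of cup5 in the frame of footed_cup between 0.176 and 0.184 m) and (z of cup6 in the frame of footed_cup between 0.026 and 0.034 m or z of cup6 in the frame of footed_cup between 0.056 and 0.064 m or z of cup6 in the frame of footed_cup between 0.086 and 0.094 m or z of cup6 in the frame of footed_cup between 0.116 and 0.124 m or z of cup6 in the frame of footed_cup between 0.146 and 0.154 m or z of cup6 in the frame of footed_cup between 0.176 and 0.184 m) and value of joint collar above 1.12 rad), for 0.3 s.
At the end, for the whole second after the job is handed in: Footed cup on the plate (within 6 mm of its axis, 4 mm in height, lugs within 0.35 rad), collar locked (above 1.12 rad), every plain cup present nested on it: axis within 12 mm, tilt under 0.06 rad, height a multiple of 30 mm (within 4 mm) above the footed cup; all at rest (all of step 4 and horizontal distance between footed_cup and stand_seat below 0.006 m and z of footed_cup in the frame of stand_seat below 0.004 m and angle between footed_cup's own z axis and vertical below 0.06 rad and angle between the y axis of footed_cup and the y axis of stand, either way round below 0.35 rad and linear speed of each of footed_cup, cup1, cup2, cup3, cup4, cup5, cup6 below 0.02 m/s); the robot touches nothing.
It fails at once if a plain cup is put in the footed cup while the collar is not locked (value of joint collar below 1 rad and ((horizontal distance between cup1 and footed_cup below 0.02 m and z of cup1 in the frame of footed_cup between 0.02 and 0.06 m) or (horizontal distance between cup2 and footed_cup below 0.02 m and z of cup2 in the frame of footed_cup between 0.02 and 0.06 m) or (horizontal distance between cup3 and footed_cup below 0.02 m and z of cup3 in the frame of footed_cup between 0.02 and 0.06 m) or (horizontal distance between cup4 and footed_cup below 0.02 m and z of cup4 in the frame of footed_cup between 0.02 and 0.06 m) or (horizontal distance between cup5 and footed_cup below 0.02 m and z of cup5 in the frame of footed_cup between 0.02 and 0.06 m) or (horizontal distance between cup6 and footed_cup below 0.02 m and z of cup6 in the frame of footed_cup between 0.02 and 0.06 m))).
It fails at once if a bystander is pushed more than 40 mm from its place (distance of any of paint_jar, paint_tin, medium_bottle, brush, palette_knife, sponge_block from where it was at the start of the episode above 0.04 m).
Of cup1, cup2, cup3, cup4, cup5, cup6 only 4 to 6 are there at a start; the rules pass over those that are not, and their reading is None.
At some moment in a run one of cup1, cup2, cup3, cup4, cup5, cup6 may be knocked a few centimetres aside while the robot is not near it.
It also fails if it takes over 210 s, if anything falls off the work surface, if the arm or the gripper's body presses on something with over 40 N, if the wrist force passes 120 N, or if a joint passes its speed limit or range.

## Robot

A 6-joint arm with a two-finger parallel gripper is mounted at the origin on the work surface. World frame = base frame: x ahead of the robot, y to its left, z up, the work surface at z = 0. Lengths are in mm, angles in rad, forces in N, time in s.
With the tool pointing down it reaches from about 350 to 875 mm from the base axis. Payload 4.2 kg.
Tool frame: the origin (TCP) lies on the centre line of the jaws, within the pads' length; the fingertips stand 25 mm ahead of it and the grasp point (between the pads) lies 6 mm ahead of it; z points along the fingers, y is the line along which they close (so a half turn about z gives the same grasp; the last joint's range is limited). The gripper opens to 85 mm and grips with 20 to 120 N. Pads are 22 mm wide; open, the fingers measure 114 mm over their backs; the gripper's body (76 mm by 85 mm) begins 54 mm behind the grasp point. The pads swing forward as they close: fully open they stand 13 mm farther back than shut.
Start: joints at [1.47, 0.385, 0.008, 0, -1.194, -0.259], TCP at [220.021, 584.97, 256.312] pointing down, gripper open.
Joint ranges: [-3.14, 3.14], [-1.21, 2.06], [-1.07, 1.41], [-3.16, 2.05], [-2.99, -0.16], [-3.1, 3.1]. Speed limits (rad/s): [2.79, 2.79, 3.14, 3.14, 3.14, 3.14].

## Interface

Orientations are given as a unit quaternion [x, y, z, w].
In Python, from workcell import state, camera, sign_off, spot_in gives the robot as it stands.
- The arm moves only by the tool send_rows, never from a script. Its argument "increments" is text: rows parted by semicolons, each of 7 numbers parted by spaces: the shift along the world's x, y, z in cm, then the turn, a rotation vector about the world's x, y, z in degrees, then the closure, from 0 (fully open) to 1 (shut). A call has exactly 8 rows; each row shifts and turns the commanded pose from where the row before left it; what a row does not reach is not made up. A row lasts 1/10 s, in which the tool goes at most 50 mm and 8.59 degrees, less where a joint would pass 70% of its speed; a pose out of reach is approached as far as the arm can. A call with a gripper value outside its range is refused whole. The fingers move at their own pace and stop on an object; "force" is the grip in N (left out, the last holds). Time passes only in rows, so rows that do not move let the fingers close, or fill a call up. It gives the time, the measured TCP pose, the force, the opening and the grip force at its end, in the units of the state.
- state(): the state, without advancing time (a new reading comes with each control period).
- camera(name): name is "scene" or "top" or "wrist"; returns a dict with "image" (420x560x3 uint8, red, green, blue), "fx", "fy", "cx", "cy" (pixels), "R" (3x3) and "t" (3): a world point X has camera coordinates R X + t. Camera axes: x right, y down, z forward; pixel columns grow to the right and rows downward; lengths in mm; the calibration is good to about 2 mm. A picture is of the moment at which its call begins. There is no depth.
- sign_off(): hands the job in; it is judged then, once.
Trained networks look in a picture, given as the dict that the camera call returned (one of the last four; its "shot" number tells which), for a name from the list of things; names that differ only in an ending like _2 or _b are one class to them, and where a whole thing is asked for, a point or a joint stands for the part that bears it (a point fixed in the world has none). Each returns a list of dicts, best first, with "score" (0 to 1); they miss things now and then, are a little off and sometimes report something else, mostly with a low value. They report only what shows in the picture. A call takes as long as a camera call.
- spot_in(target, picture): "extent" ([centre column, centre row, width, height] in pixels, round what is visible of it).
The state is a dict: "clock": time; "joints": joint angles; "joint_velocities": joint speeds; "tau": joint torques, N m; "position": TCP position; "tcp_rot": TCP orientation; "force": force on the tool from outside, world axes, zero at the start; "moment": the same for the moment, N m; "finger_gap": opening from 0.0 (shut) to 1.0 (fully open); "finger_force": force on a finger pad.
Only numpy, scipy, OpenCV 4.12 (cv2) and the standard library are available. Lean on these libraries where they do the work, as an engineer would, in place of code of your own. Each camera call takes 0.05 s, during which the arm holds its last target. There are 200 camera calls.

## Working session

There is one attempt and no reset: what is moved stays moved. The work goes in short steps, Python scripts to look and compute and a tool call to move; the robot and the scene stay as the last step left them, time stands still between calls to the robot, and variables do not carry over. Pictures are saved under pics/ and viewed, at most 14 in all, crops included, and the job is handed in when it is done.

Besides the shell and the picture viewer there is one more tool, called after "Emit:" as name(argument=value, ...), one argument or row to a line, values as JSON. send_rows: Moves the arm, as the interface text tells. Its arguments: {"type":"object","properties":{"increments":{"type":"string"},"force":{"type":"number"}},"required":["increments"]}

```bash
mkdir -p pics; ls; python3 - <<'E'
from workcell import state,camera,spot_in
import cv2,pickle
s=state();print(s)
for n in("scene","top"):
    c=camera(n);pickle.dump(c,open(n+".pkl","wb"));cv2.imwrite(f"pics/{n}0.png",c["image"][:,:,::-1])
    print(n,c["fx"],c["cx"],c["R"],c["t"])
    for t in("stand","collar","lever_top","footed_cup","cup1","paint_jar"):
        print(t,[(round(d["score"],2),[round(float(v)) for v in d["extent"]]) for d in spot_in(t,c)])
E
```

```text
pics
{'clock': 0.0, 'joints': array([ 1.46960853e+00,  3.85557147e-01,  6.58442678e-03, -5.23011179e-04,
       -1.19399521e+00, -2.58573225e-01]), 'joint_velocities': array([-0.00052633, -0.00117528,  0.00093044,  0.00096326,  0.00123976,
       -0.00032731]), 'tau': array([-7.57028993e-04, -3.92291379e+01,  1.88395894e+01,  4.18629214e+00,
       -4.69684484e-03, -1.38226676e-05]), 'position': array([219.83283236, 584.47637797, 255.20140612]), 'tcp_rot': array([ 9.83847202e-01, -1.79006829e-01, -1.56946647e-04,  1.10154927e-03]), 'force': array([ 0.22858034, -0.38515198,  0.18582029]), 'moment': array([-0.00770894,  0.01851628,  0.01113939]), 'finger_force': 0.0, 'finger_gap': 1.0004329463531578}
scene 428.40833783742255 276.509626278569 [[ 0.37044244  0.92881529 -0.00863486]
 [ 0.69997115 -0.28525854 -0.65472739]
 [-0.61058398  0.23649466 -0.75581578]] [-219.07968387 -328.83059649 1626.10846938]
stand [(0.85, [263, 214, 50, 44])]
collar [(0.91, [265, 214, 42, 40])]
lever_top [(0.93, [264, 217, 38, 36]), (0.65, [82, 226, 24, 30])]
footed_cup [(0.88, [317, 172, 29, 32]), (0.47, [322, 256, 26, 48])]
cup1 [(0.8, [193, 208, 22, 31]), (0.64, [144, 226, 27, 32])]
paint_jar [(0.63, [334, 193, 19, 35])]
top 497.36507165701863 280.90509974441875 [[ 0.02831617 -0.99958324 -0.00561699]
 [-0.99597962 -0.02773544 -0.0851783 ]
 [ 0.08498702  0.00800633 -0.99634989]] [ -14.61548978  578.37970525 1880.74969392]
stand [(0.92, [284, 214, 39, 47]), (0.63, [351, 163, 20, 19])]
collar [(0.88, [283, 213, 29, 44])]
lever_top [(0.87, [283, 218, 37, 32])]
footed_cup [(0.68, [280, 218, 38, 40]), (0.59, [226, 237, 21, 13])]
cup1 [(0.81, [374, 209, 15, 16]), (0.72, [418, 264, 17, 32]), (0.66, [376, 234, 21, 20]), (0.61, [335, 241, 16, 15]), (0.59, [284, 214, 42, 48]), (0.5, [187, 200, 17, 21])]
paint_jar [(0.75, [223, 209, 18, 16])]
```

```bash
python3 - <<'E'
import cv2
a=cv2.imread("pics/top0.png")[120:320,140:460];cv2.imwrite("pics/top0c.png",cv2.resize(a,None,fx=2.5,fy=2.5,interpolation=cv2.INTER_CUBIC))
a=cv2.imread("pics/scene0.png")[120:320,60:380];cv2.imwrite("pics/scene0c.png",cv2.resize(a,None,fx=2.5,fy=2.5,interpolation=cv2.INTER_CUBIC))
E
```

```text
(no output)
```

View pics/top0c.png

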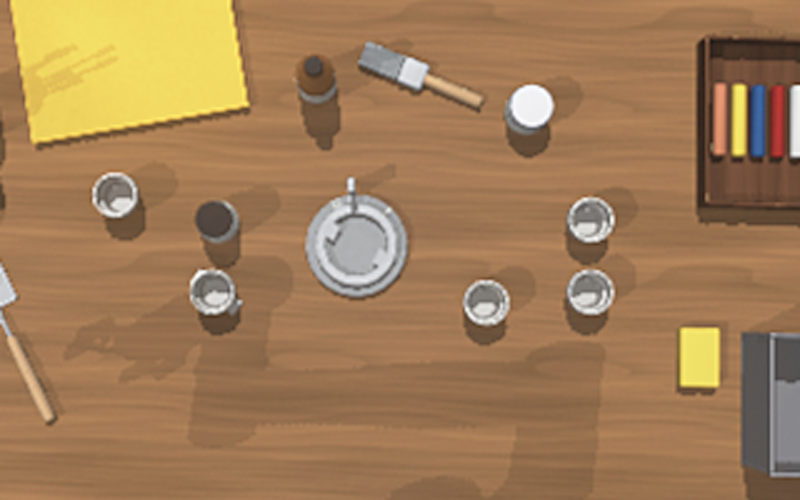

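View pics/scene0c.png

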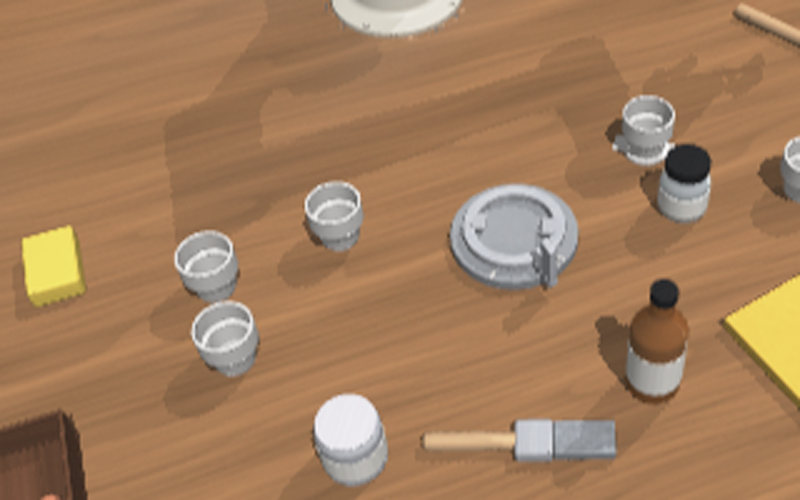

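```bash
cat > h.py <<'E'
import numpy as np,cv2,pickle
from workcell import state,camera,spot_in,sign_off
from scipy.spatial.transform import Rotation as Ro
def onz(c,u,v,z):
    R=np.array(c["R"]);t=np.array(c["t"]);o=-R.T@t
    d=R.T@np.array([(u-c["cx"])/c["fx"],(v-c["cy"])/c["fy"],1]);return (o+d*(z-o[2])/d[2]).round(1)
def proj(c,X):
    p=np.array(c["R"])@np.array(X)+np.array(c["t"]);return np.array([c["fx"]*p[0]/p[2]+c["cx"],c["fy"]*p[1]/p[2]+c["cy"]])
def tri(obs):  # [(cam,u,v)]
    A=np.zeros((3,3));b=np.zeros(3);rs=[]
    for c,u,v in obs:
        R=np.array(c["R"]);o=-R.T@np.array(c["t"]);d=R.T@np.array([(u-c["cx"])/c["fx"],(v-c["cy"])/c["fy"],1]);d/=np.linalg.norm(d)
        P=np.eye(3)-np.outer(d,d);A+=P;b+=P@o;rs.append((P,o))
    X=np.linalg.solve(A,b);return X.round(1),[round(float(np.linalg.norm(P@(X-o))),1) for P,o in rs]
def shoot(name,f,crop=None,scale=1):
    c=camera(name);im=c["image"][:,:,::-1]
    pickle.dump(c,open(f+".pkl","wb"))
    if crop: im=im[crop[1]:crop[3],crop[0]:crop[2]]
    cv2.imwrite("pics/"+f+".png",cv2.resize(im,None,fx=scale,fy=scale,interpolation=cv2.INTER_CUBIC));return c
def tilt(s):
    r=Ro.from_quat(s["tcp_rot"]).as_matrix();return r.round(3).tolist(),"yaw of closing axis",round(float(np.degrees(np.arctan2(r[1,1],r[0,1]))),1)
E
python3 - <<'E'
from h import *
T=pickle.load(open("top.pkl","rb"));S=pickle.load(open("scene.pkl","rb"))
f=lambda x,y:(x/2.5+140,y/2.5+120);g=lambda x,y:(x/2.5+60,y/2.5+120)
P=dict(footed=((213,292),(648,117)),cB=((115,194),None),cC=((590,220),(226,325)),cD=((590,293),(207,258)),cE=((486,302),(334,203)),lever=((351,180),(548,245)),jar=((216,217),(686,162)))
for k,(a,b) in P.items():
    print(k,onz(T,*f(*a),82 if k=="lever" else 65), tri([(T,*f(*a)),(S,*g(*b))]) if b else "")
print("stand",onz(T,*f(357,246),16),onz(T,*f(358,242),30),onz(S,*g(514,232),16))
print(tilt(state()))
c=shoot("wrist","w0");print(c["R"],c["t"],-np.array(c["R"]).T@c["t"])
E
```

```text
footed [438.8 205.3  65. ] (array([439.2, 206.8,  57.6]), [0.7, 0.7])
cB [581.4 358.1  65. ] 
cC [ 562.2 -355.    65. ] (array([ 562.4, -353.9,   64. ]), [1.3, 1.3])
cD [ 453.2 -356.3   65. ] (array([ 453.5, -357.1,   54. ]), [1.2, 1.2])
cE [ 435.4 -201.9   65. ] (array([ 435.6, -201.4,   63.4]), [0.6, 0.6])
lever [610.6   4.1  82. ] (array([609.5,   2.9,  88.7]), [1.2, 1.2])
jar [551. 205.  65.] (array([549.7, 202.8,  84. ]), [0.1, 0.1])
stand [516.   -7.4  16. ] [521.4  -8.8  30. ] [520.2  -7.   16. ]
([[0.936, -0.352, -0.0], [-0.352, -0.936, 0.0], [-0.0, 0.0, -1.0]], 'yaw of closing axis', -110.6)
[[-0.35265085 -0.93575315 -0.0018504 ]
 [-0.89578641  0.33701579  0.28980522]
 [-0.27056253  0.10385762 -0.95708386]] [627.05043858 -37.93648589 378.50951263] [289.5573743  560.23851903 374.41983044]
```

View pics/w0.png

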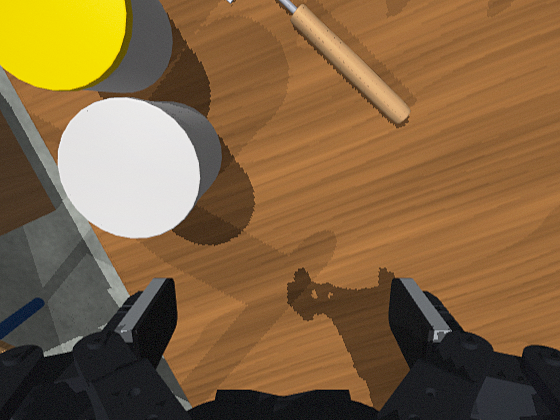

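Emit:
send_rows(
  increments="1.4 -2.4 .2 0 0 3 0;1.4 -2.4 .2 0 0 3 0;1.4 -2.4 .2 0 0 3 0;1.4 -2.4 .2 0 0 3 0;1.4 -2.4 .2 0 0 3 0;1.4 -2.4 .2 0 0 3 0;1.4 -2.4 .2 0 0 2.6 0;1.4 -2.4 .2 0 0 0 0",
)

```text
clock: 1.55
position: [332.5, 391.9, 272.6]
tcp_rot: [1.0, 0.0, 0.0, -0.0]
force: [1.3, 0.5, -0.3]
finger_gap: 1.003
finger_force: 0.0
```

Emit:
send_rows(
  increments="1.4 -2.4 .2 0 0 0 0;1.4 -2.4 .2 0 0 0 0;1.4 -2.4 .2 0 0 0 0;1.4 -2.4 .2 0 0 0 0;1.4 -2.4 .2 0 0 0 0;1.4 -2.4 .2 0 0 0 0;1.4 -2.4 .2 0 0 0 0;1.4 -2.4 .2 0 0 0 0",
)

```text
clock: 2.35
position: [444.5, 199.9, 288.7]
tcp_rot: [1.0, -0.0, 0.0, -0.0]
force: [0.6, -0.2, 0.7]
finger_gap: 1.0
finger_force: 0.0
```

Emit:
send_rows(
  increments="1.4 -2.4 .2 0 0 0 0;1.4 -2.4 .2 0 0 0 0;1.4 -2.4 .2 0 0 0 0;1.4 -2.4 .2 0 0 0 0;1.4 -2.4 .2 0 0 0 0;1.4 -2.4 .2 0 0 0 0;1.4 -2.4 .2 0 0 0 0;0 0 0 0 0 0 0",
)

```text
clock: 3.15
position: [543.2, 30.9, 302.3]
tcp_rot: [1.0, -0.002, 0.0, 0.0]
force: [-0.6, 1.0, -0.2]
finger_gap: 0.998
finger_force: 0.0
```

```bash
python3 - <<'E'
from h import *
c=shoot("wrist","w1");print(c["fx"],c["cx"],c["cy"],-np.array(c["R"]).T@c["t"]);s=state();print(s["position"],tilt(s),s["clock"])
for t in("stand","collar","lever_top"): print(t,[(round(d["score"],2),[round(float(v)) for v in d["extent"]]) for d in spot_in(t,c)])
E
```

```text
363.70240207249316 282.41072681021694 214.93114937794002 [617.39888672  31.99212318 420.4396223 ]
[542.40703131  31.86625191 302.12394581] ([[1.0, -0.003, -0.0], [-0.003, -1.0, 0.0], [-0.0, -0.0, -1.0]], 'yaw of closing axis', -90.2) 3.2
stand [(0.63, [313, 185, 138, 148]), (0.4, [315, 180, 109, 146])]
collar [(0.83, [316, 178, 110, 145]), (0.49, [316, 186, 134, 150])]
lever_top [(0.74, [316, 180, 109, 147])]
```

View pics/w1.png

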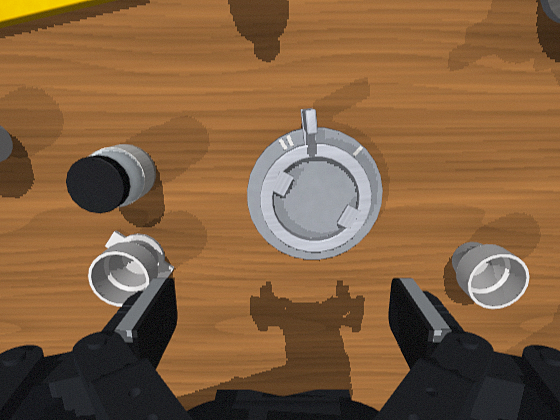

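```bash
python3 - <<'E'
from h import *
from scipy.optimize import least_squares
c=pickle.load(open("w1.pkl","rb"));im=c["image"]
hsv=cv2.cvtColor(im,cv2.COLOR_RGB2HSV);m=(hsv[...,1]<70).astype(np.uint8)
m[:, :230]=0;m[:,400:]=0;m[:100]=0;m[270:]=0
m=cv2.morphologyEx(m,cv2.MORPH_OPEN,np.ones((15,15)))
ct=max(cv2.findContours(m,0,1)[0],key=len)[:,0,:].astype(float)
a=np.linspace(0,2*np.pi,361)
def res(p):
    pts=[proj(c,[p[0]+78*np.cos(t),p[1]+78*np.sin(t),z]) for z in(0,16) for t in a]
    h=cv2.convexHull(np.array(pts,np.float32))
    return [cv2.pointPolygonTest(h,(float(x),float(y)),True) for x,y in ct]
r=least_squares(res,[518,-5],loss="soft_l1",diff_step=1e-4);cx,cy=r.x;print(r.x,np.median(np.abs(r.fun)))
g=im.astype(float).min(2)
def prof(r0,r1,z,f=np.mean):
    out=[]
    for t in np.arange(-60,70,2):
        v=[]
        for rr in np.linspace(r0,r1,6):
            u=proj(c,[cx+rr*np.cos(np.radians(t)),cy+rr*np.sin(np.radians(t)),z]);v.append(cv2.getRectSubPix(g.astype(np.float32),(1,1),tuple(map(float,u)))[0,0])
        out.append((int(t),int(f(v))))
    return out
print("dash",prof(66,76,17));print("lever",prof(80,94,82))
x=im[95:270,235:395][:,:,::-1];cv2.imwrite("pics/w1c.png",cv2.resize(x,None,fx=3.4,fy=3.4,interpolation=cv2.INTER_CUBIC))
E
```

```text
[517.33233698  -3.36830217] 1.0306746710159067
dash [(-60, 140), (-58, 142), (-56, 143), (-54, 140), (-52, 141), (-50, 137), (-48, 140), (-46, 144), (-44, 143), (-42, 208), (-40, 168), (-38, 142), (-36, 144), (-34, 145), (-32, 145), (-30, 146), (-28, 147), (-26, 148), (-24, 146), (-22, 149), (-20, 149), (-18, 151), (-16, 149), (-14, 149), (-12, 153), (-10, 153), (-8, 150), (-6, 142), (-4, 138), (-2, 136), (0, 158), (2, 144), (4, 148), (6, 149), (8, 94), (10, 191), (12, 149), (14, 159), (16, 158), (18, 160), (20, 158), (22, 166), (24, 220), (26, 155), (28, 154), (30, 217), (32, 211), (34, 156), (36, 158), (38, 158), (40, 158), (42, 159), (44, 157), (46, 156), (48, 156), (50, 157), (52, 158), (54, 158), (56, 160), (58, 159), (60, 158), (62, 159), (64, 158), (66, 159), (68, 158)]
lever [(-60, 55), (-58, 56), (-56, 55), (-54, 56), (-52, 58), (-50, 58), (-48, 55), (-46, 56), (-44, 57), (-42, 58), (-40, 56), (-38, 56), (-36, 56), (-34, 55), (-32, 54), (-30, 56), (-28, 55), (-26, 55), (-24, 53), (-22, 54), (-20, 55), (-18, 55), (-16, 53), (-14, 53), (-12, 54), (-10, 58), (-8, 55), (-6, 61), (-4, 64), (-2, 69), (0, 66), (2, 67), (4, 159), (6, 198), (8, 207), (10, 97), (12, 144), (14, 79), (16, 79), (18, 78), (20, 78), (22, 84), (24, 80), (26, 76), (28, 86), (30, 76), (32, 74), (34, 72), (36, 71), (38, 72), (40, 71), (42, 64), (44, 62), (46, 59), (48, 57), (50, 55), (52, 57), (54, 59), (56, 59), (58, 59), (60, 58), (62, 60), (64, 63), (66, 62), (68, 60)]
```

View pics/w1c.png

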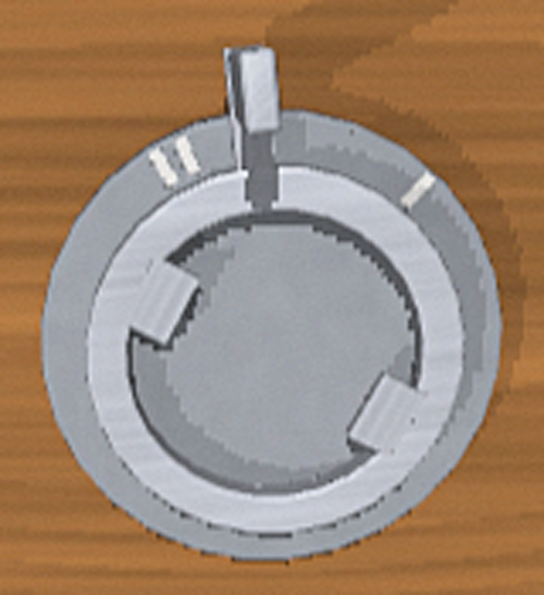

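Emit:
send_rows(
  increments=".8 -.35 -2 0 0 1 0;.8 -.35 -2 0 0 1 0;.8 -.35 -2 0 0 1 0;.8 -.35 -2 0 0 1 0;.8 -.35 -2 0 0 1 0;.8 -.35 -2 0 0 1 0;.8 -.35 -2 0 0 .7 0;.56 -.1 -1.2 0 0 0 0",
)

```text
clock: 4.15
position: [603.1, 8.1, 148.7]
tcp_rot: [0.998, 0.059, -0.001, 0.0]
force: [0.4, -0.3, -0.3]
finger_gap: 0.999
finger_force: 0.0
```

```bash
python3 - <<'E'
from h import *
w1=pickle.load(open("w1.pkl","rb"));print(onz(w1,310.9,121.5,82),onz(w1,309.5,110.5,82),onz(w1,311.5,132.5,82))
c=shoot("wrist","w2");s=state();print(s["position"],tilt(s)[1:],s["clock"])
for t in("collar","lever_top"): print(t,[(round(d["score"],2),[round(float(v)) for v in d["extent"]]) for d in spot_in(t,c)])
E
```

```text
[603.2   6.7  82. ] [612.8   8.1  82. ] [593.5   6.   82. ]
[603.00474204   7.97306968 147.11095362] ('yaw of closing axis', -83.3) 4.2
collar [(0.95, [285, 297, 161, 196])]
lever_top [(0.62, [288, 298, 167, 198])]
```

View pics/w2.png

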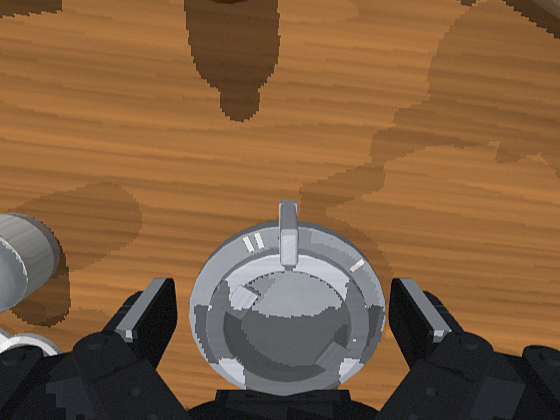

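```bash
python3 - <<'E'
from h import *
w1=pickle.load(open("w1.pkl","rb"));c=pickle.load(open("w2.pkl","rb"))
print(tri([(w1,310.9,121.5),(c,289,249)]),onz(c,289,249,82),onz(c,289,232,82),onz(c,289,265,82),proj(c,[517.3,-3.4,16]))
E
```

```text
(array([603.3,   6.5,  84.4]), [0.3, 0.3]) [602.3   6.1  82. ] [612.1   7.3  82. ] [592.9   4.9  82. ] [286.39066597 317.98738237]
```

Emit:
send_rows(
  increments="0 -.15 -1 0 0 0 0;0 0 -1 0 0 0 0;0 0 -1 0 0 0 0;0 0 -1 0 0 0 0;0 0 -1 0 0 0 0.3;0 0 -1 0 0 0 0.5;0 0 -1 0 0 0 .6;0 0 -.9 0 0 0 .7",
  force=50,
)

```text
clock: 5.1
position: [603.5, 5.9, 70.3]
tcp_rot: [0.998, 0.058, -0.0, 0.0]
force: [-0.5, 0.2, 0.4]
finger_gap: 0.334
finger_force: 0.0
```

Emit:
send_rows(
  increments="0 0 0 0 0 0 1;0 0 0 0 0 0 1;0 0 0 0 0 0 1;0 0 0 0 0 0 1;0 0 0 0 0 0 1;0 0 0 0 0 0 1;0 0 0 0 0 0 1;0 0 0 0 0 0 1",
  force=50,
)

```text
clock: 5.9
position: [602.8, 5.4, 70.1]
tcp_rot: [0.998, 0.058, -0.001, 0.0]
force: [2.3, -4.8, -14.2]
finger_gap: 0.108
finger_force: 49.1
```

```bash
python3 - <<'E'
from h import *
s=state();print(s["position"],tilt(s)[1:],s["clock"],s["finger_gap"],s["force"])
# arc
p=np.array([517.3,-3.4])
for n,a0,a1 in((16,6.5,-43),):
    A=np.radians(np.linspace(a0,a1,n+1));q=87*np.c_[np.cos(A),np.sin(A)]
    print(np.diff(q,axis=0).round(1)/10,(a1-a0)/n)
E
```

```text
[602.80938787   5.43044024  70.06772914] ('yaw of closing axis', -83.3) 5.9 0.10755802979542595 [  2.31919769  -4.84132133 -14.20197203]
[[ 0.04 -0.47]
 [ 0.02 -0.47]
 [-0.01 -0.47]
 [-0.04 -0.47]
 [-0.06 -0.47]
 [-0.09 -0.46]
 [-0.11 -0.46]
 [-0.14 -0.45]
 [-0.16 -0.44]
 [-0.18 -0.43]
 [-0.21 -0.42]
 [-0.23 -0.41]
 [-0.25 -0.4 ]
 [-0.27 -0.38]
 [-0.29 -0.37]
 [-0.31 -0.35]] -3.09375
```

Emit:
send_rows(
  increments=".04 -.47 0 0 0 -3.1 1;.02 -.47 0 0 0 -3.1 1;-.01 -.47 0 0 0 -3.1 1;-.04 -.47 0 0 0 -3.1 1;-.06 -.47 0 0 0 -3.1 1;-.09 -.46 0 0 0 -3.1 1;-.11 -.46 0 0 0 -3.1 1;-.14 -.45 0 0 0 -3.1 1",
)

```text
clock: 6.7
position: [599.4, -31.9, 70.1]
tcp_rot: [0.987, -0.159, -0.0, 0.0]
force: [4.1, -5.8, -16.1]
finger_gap: 0.112
finger_force: 49.1
```

Emit:
send_rows(
  increments="-.16 -.44 0 0 0 -3.1 1;-.18 -.43 0 0 0 -3.1 1;-.21 -.42 0 0 0 -3.1 1;-.23 -.41 0 0 0 -3.1 1;-.25 -.4 0 0 0 -3.1 1;-.27 -.38 0 0 0 -3.1 1;-.29 -.37 0 0 0 -3.1 1;-.31 -.35 0 0 0 -3 1",
)

```text
clock: 7.5
position: [581.6, -63.5, 70.2]
tcp_rot: [0.931, -0.366, 0.001, -0.001]
force: [9.3, 7.8, -19.5]
finger_gap: 0.108
finger_force: 56.6
```

Emit:
send_rows(
  increments="0 0 0 0 0 0 1;0 0 0 0 0 0 1;0 0 0 0 0 0 1;0 0 0 0 0 0 1;0 0 0 0 0 0 1;0 0 0 0 0 0 1;0 0 0 0 0 0 1;0 0 0 0 0 0 1",
)

```text
clock: 8.3
position: [581.7, -63.2, 70.2]
tcp_rot: [0.931, -0.364, 0.001, -0.0]
force: [6.5, -4.4, -18.9]
finger_gap: 0.108
finger_force: 54.2
```

```bash
python3 - <<'E'
from h import *
s=state();p=s["position"];print(p,tilt(s)[1:],s["clock"],s["finger_gap"],s["force"],s["moment"],np.degrees(np.arctan2(p[1]+3.4,p[0]-517.3)))
E
```

```text
[581.69974131 -63.24577045  70.16529959] ('yaw of closing axis', -132.7) 8.3 0.10783440681829434 [  6.49635418  -4.35055318 -18.85614678] [-1.19163151 -1.55733427  0.88899397] -42.90087741957466
```

Emit:
send_rows(
  increments="0 0 0 0 0 0 .6;0 0 0 0 0 0 .5;0 0 0 0 0 0 .5;0 0 2 0 0 0 .5;0 0 3 0 0 0 .3;0 0 4 0 0 0 0;0 0 4 0 0 0 0;0 0 3 0 0 0 0",
)

```text
clock: 9.1
position: [581.4, -63.1, 235.7]
tcp_rot: [0.931, -0.365, 0.003, -0.001]
force: [-0.9, 1.0, -0.4]
finger_gap: 1.0
finger_force: 0.0
```

Emit:
send_rows(
  increments="-1 1.5 0 0 0 3 0;-1 2 0 0 0 3 0;-1 2 0 0 0 3 0;-1 2 0 0 0 3 0;-1 2 0 0 0 3 0;-1 2 0 0 0 3 0;-1 2 0 0 0 3 0;-1 2 0 0 0 1.7 0",
)

```text
clock: 9.9
position: [499.6, 92.8, 231.6]
tcp_rot: [0.985, -0.173, 0.0, -0.0]
force: [1.6, 0.7, 0.0]
finger_gap: 1.0
finger_force: 0.0
```

```bash
python3 - <<'E'
from h import *
s=state();print(s["position"],tilt(s)[1:],s["clock"]);c=shoot("wrist","w3")
for X in([517.3,-3.4,16],[439,206,0],[439,206,65]):print(proj(c,X))
E
```

```text
[499.6114374   92.8278086  231.57784128] ('yaw of closing axis', -110.0) 9.9
[378.83586332 133.10878433]
[203.39282743 272.60487672]
[187.9286363  305.03558947]
```

View pics/w3.png

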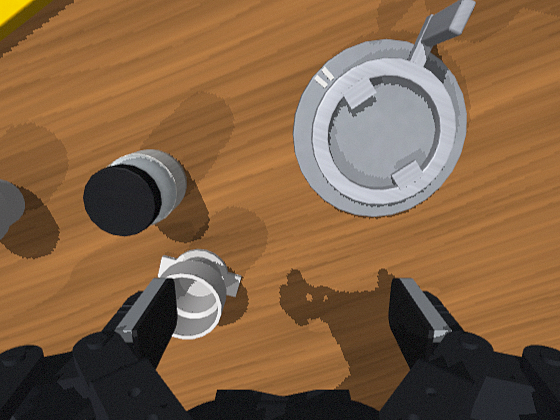

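Emit:
send_rows(
  increments="-.8 1.5 0 0 0 0 0;-.8 1.5 0 0 0 0 0;-.8 1.5 0 0 0 0 0;-.8 1.5 0 0 0 0 0;-.8 1.5 0 0 0 0 0;-.8 1.5 0 0 0 0 0;-.8 1.5 0 0 0 0 0;-.5 .7 0 0 0 0 0",
)

```text
clock: 10.75
position: [438.9, 204.6, 231.6]
tcp_rot: [0.985, -0.174, 0.0, -0.0]
force: [0.7, -0.2, -0.4]
finger_gap: 1.003
finger_force: 0.0
```

```bash
cat >> h.py <<'E'
def rim(c,g,z=65,z2=None,W=60):
    """fit outer top rim (r=33) of an upright cup near guess g: maximise white-rim vs outside along circles"""
    from scipy.optimize import minimize
    im=c["image"].astype(np.float32);sat=cv2.GaussianBlur(im.max(2)-im.min(2),(3,3),0);br=cv2.GaussianBlur(im.min(2),(3,3),0)
    a=np.linspace(0,2*np.pi,120,endpoint=False)
    def samp(I,p,r,dz=0):
        q=np.array([proj(c,[p[0]+r*np.cos(t),p[1]+r*np.sin(t),z+dz]) for t in a],np.float32)
        return cv2.remap(I,q[:,0].reshape(1,-1),q[:,1].reshape(1,-1),cv2.INTER_LINEAR)[0]
    f=lambda p:-np.mean(samp(br,p,31.3))+.5*np.mean(samp(br,p,27.5))
    best=min(((f((g[0]+x,g[1]+y)),g[0]+x,g[1]+y) for x in range(-15,16,3) for y in range(-15,16,3)))
    r=minimize(f,best[1:],method="Nelder-Mead",options=dict(xatol=.05));return r.x.round(1),round(float(r.fun),1)
E
python3 - <<'E'
from h import *
s=state();print(s["position"],tilt(s)[1:],s["clock"]);c=shoot("wrist","w4")
w=pickle.load(open("w3.pkl","rb"))
print(rim(c,(439,206)),rim(w,(439,206)),onz(w,463,10,82))
w=pickle.load(open("w1.pkl","rb"));print(rim(w,(435,-202)),rim(w,(439,206)))
E
```

```text
[438.92519488 204.60501281 231.56066035] ('yaw of closing axis', -110.0) 10.75
(array([438.5, 209.8]), -174.6) (array([438.6, 210.3]), -116.0) [585.  -62.3  82. ]
(array([ 434.1, -199.6]), -147.9) (array([438.3, 210.1]), -137.9)
```

View pics/w4.png

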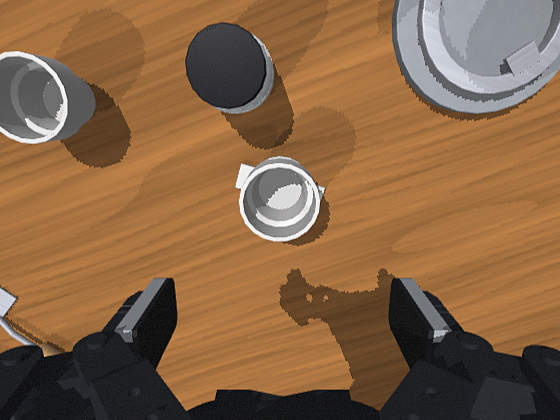

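```bash
python3 - <<'E'
from h import *
import numpy as np
o=[]
for n,(x0,y0,x1,y1) in(("w3",(145,235,260,320)),("w4",(220,140,340,225))):
    im=pickle.load(open(n+".pkl","rb"))["image"][y0:y1,x0:x1,::-1];o.append(cv2.resize(im,(600,425),interpolation=cv2.INTER_CUBIC)[:290])
cv2.imwrite("pics/lug.png",np.vstack(o))
E
```

```text
(no output)
```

View pics/lug.png

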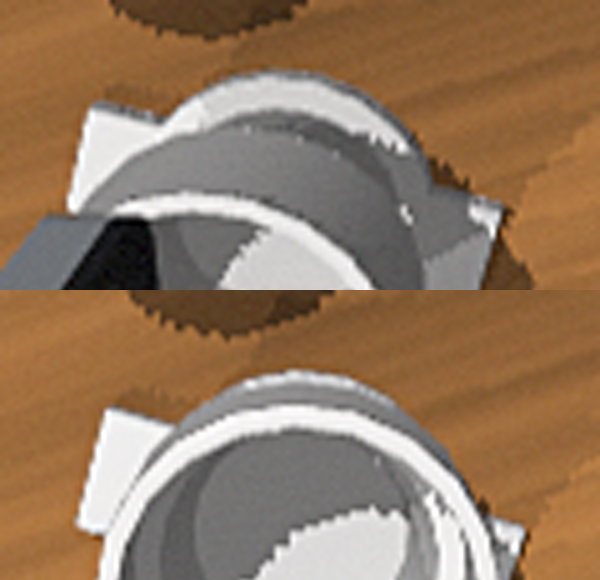

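```bash
python3 - <<'E'
from h import *
for n,l,r,b in(("w3",(162.6,256.2),(241.2,276),(158,276.6)),("w4",(242,164),(325,188),(235.6,187))):
    c=pickle.load(open(n+".pkl","rb"));A,B,C=[onz(c,*q,6) for q in(l,r,b)];d=A-B;e=A-C
    print(A,B,C,np.degrees(np.arctan2(d[1],d[0])),np.linalg.norm(d),np.degrees(np.arctan2(e[1],e[0])),np.linalg.norm(e))
E
```

```text
[472.4 235.5   6. ] [424.2 168.2   6. ] [453.2 250.    6. ] 54.389907976730605 82.78000966416953 -37.0604066013385 24.060133000463644
[471.7 235.7   6. ] [422.7 169.1   6. ] [453.2 249.8   6. ] 53.65675409661464 82.6834929112214 -37.3132783185317 23.260696464207616
```

Emit:
send_rows(
  increments="0 .53 -1.7 0 0 0 0;0 0 -1.7 0 0 0 0;0 0 -1.7 0 0 0 0;0 0 -1.7 0 0 0 0;0 0 -1.7 0 0 0 0;0 0 -1.7 0 0 0 0;0 0 -1.7 0 0 0 0;0 0 -1.7 0 0 0 0",
)

```text
clock: 11.6
position: [439.8, 208.6, 94.8]
tcp_rot: [0.985, -0.175, 0.0, -0.0]
force: [-0.4, 0.3, -0.3]
finger_gap: 0.998
finger_force: 0.0
```

Emit:
send_rows(
  increments="0 0 -1 0 0 0 0;0 0 -1 0 0 0 0;0 0 -1 0 0 0 0;0 0 -1 0 0 0 0;0 0 0 0 0 0 0;0 0 0 0 0 0 0.15;0 0 0 0 0 0 .2;0 0 0 0 0 0 .25",
  force=30,
)

```text
clock: 12.4
position: [439.6, 208.8, 56.1]
tcp_rot: [0.985, -0.175, 0.0, 0.0]
force: [-1.4, -1.6, 4.0]
finger_gap: 0.78
finger_force: 33.4
```

Emit:
send_rows(
  increments="0 0 0 0 0 0 .3;0 0 0 0 0 0 .5;0 0 0 0 0 0 .5;0 0 0 0 0 0 .5;0 0 0 0 0 0 .5;0 0 0 0 0 0 .5;0 0 0 0 0 0 .5;0 0 0 0 0 0 .5",
)

```text
clock: 13.2
position: [439.7, 208.8, 56.1]
tcp_rot: [0.985, -0.175, 0.0, 0.0]
force: [-1.3, -2.7, 5.3]
finger_gap: 0.778
finger_force: 33.6
```

```bash
python3 - <<'E'
from h import *
s=state();print(s["position"],tilt(s)[1:],s["clock"],s["finger_gap"],s["force"],s["moment"],s["finger_force"]);c=shoot("wrist","w5")
E
```

```text
[439.65141495 208.79665518  56.0740151 ] ('yaw of closing axis', -110.1) 13.2 0.7779217710053955 [-1.29564831 -2.69460599  5.33694934] [-0.73407243  0.48193889  0.02084828] 33.56360010802746
```

View pics/w5.png

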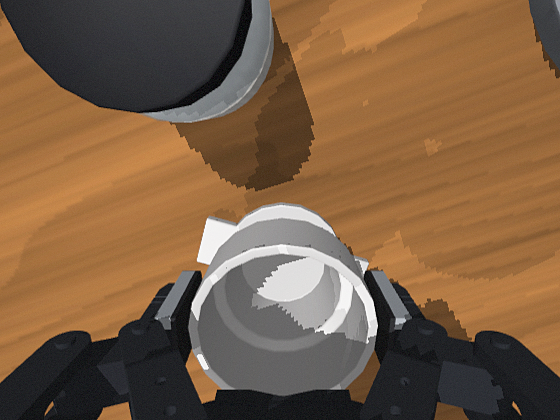

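Emit:
send_rows(
  increments="0 0 .5 0 0 0 .5;0 0 1 0 0 0 .5;0 0 1.2 0 0 0 .5;0 0 1.2 0 0 0 .5;0 0 1.2 0 0 0 .5;0 0 1.2 0 0 0 .5;0 0 1.2 0 0 0 .5;.5 -1 .5 0 0 0 .5",
)

```text
clock: 14.05
position: [445.4, 200.1, 137.1]
tcp_rot: [0.985, -0.174, 0.001, -0.002]
force: [0.5, 0.8, -0.9]
finger_gap: 0.779
finger_force: 34.1
```

Emit:
send_rows(
  increments=".8 -2.1 0 0 0 3 .5;.8 -2.1 0 0 0 3 .5;.8 -2.1 0 0 0 3 .5;.8 -2.1 0 0 0 3 .5;.8 -2.1 0 0 0 3 .5;.8 -2.1 0 0 0 3 .5;.8 -2.1 0 0 0 3 .5;.8 -2.1 0 0 0 3 .5",
)

```text
clock: 14.85
position: [508.9, 29.6, 135.3]
tcp_rot: [0.999, 0.035, -0.0, -0.0]
force: [0.4, 0.9, -1.3]
finger_gap: 0.783
finger_force: 34.1
```

Emit:
send_rows(
  increments=".5 -1.4 0 0 0 2.4 .5;.3 -1.2 0 0 0 2 .5;.2 -.8 0 0 0 1 .5;0 0 0 0 0 0 .5;0 0 -1 0 0 0 .5;0 0 -1 0 0 0 .5;0 0 0 0 0 0 .5;0 0 0 0 0 0 .5",
)

```text
clock: 15.65
position: [518.4, -2.7, 114.7]
tcp_rot: [0.997, 0.081, -0.001, 0.0]
force: [0.5, -0.9, -1.7]
finger_gap: 0.778
finger_force: 34.2
```

```bash
python3 - <<'E'
from h import *
s=state();p=s["position"];print(p,tilt(s)[1:],s["clock"],s["finger_gap"],s["force"],s["moment"],s["finger_force"]);c=shoot("wrist","w6")
w=pickle.load(open("w5.pkl","rb"));print(rim(w,(439,209)),rim(c,p[:2],z=65+p[2]-56.1),proj(c,[517.3,-3.4,16]))
E
```

```text
[518.37470502  -2.6821053  114.65642682] ('yaw of closing axis', -80.7) 15.65 0.7779720473965989 [ 0.51679895 -0.85614614 -1.67513528] [-0.01054735 -0.04304682 -0.0502001 ] 34.21650582924485
(array([439.2, 210.7]), -102.8) (array([553.5,  -2.7]), -73.2) [285.71851014 230.26242529]
```

View pics/w6.png

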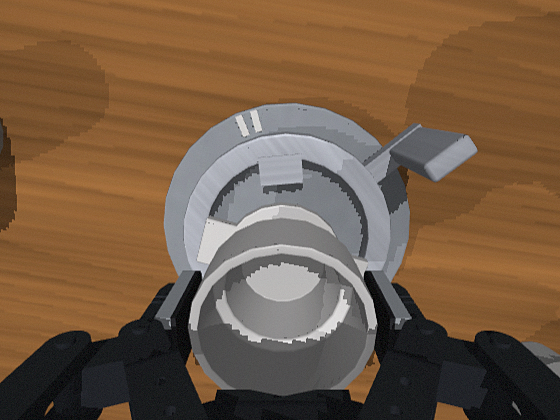

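```bash
python3 - <<'E'
from h import *
c=pickle.load(open("w6.pkl","rb"))
C=np.array([517.3,-3.4])
for a in(0,90,-90,45,135):
    print(a,proj(c,[C[0]+78*np.cos(np.radians(a)),C[1]+78*np.sin(np.radians(a)),16]).round(1))
hsv=cv2.cvtColor(c["image"],cv2.COLOR_RGB2HSV);m=hsv[...,1]<70
ys=[np.where(m[90:200,x])[0][:1]+90 for x in(230,270,287,310,340)];print(ys)
for y in(160,180,200,220,240):
    r=np.where(m[y,120:290])[0][:1]+120;print(y,r)
from scipy.optimize import least_squares
P=[];
for x in range(200,350,6): 
    k=np.where(m[80:200,x])[0]; P.append((x,k[0]+80))
for y in range(150,250,6): P.append((np.where(m[y,120:290])[0][0]+120,y))
f=lambda p:[np.hypot(*(onz(c,u,v,16)[:2]-p))-78 for u,v in P]
r=least_squares(f,C,loss="soft_l1",diff_step=1e-4);print(r.x,np.std(r.fun))
E
```

```text
0 [308.2 102.5]
90 [161.7 211.1]
-90 [405.9 248.9]
45 [207.5 127.1]
135 [190.6 294.7]
[array([116]), array([104]), array([103]), array([105]), array([115])]
160 [181]
180 [171]
200 [166]
220 [164]
240 [166]
[516.22303156  -4.72348489] 0.2862362829479034
```

Emit:
send_rows(
  increments="-.05 -.17 -.5 0 0 0 .5;0 0 -.6 0 0 0 .5;0 0 -.6 0 0 0 .5;0 0 -.6 0 0 0 .5;0 0 -.6 0 0 0 .5;0 0 -.5 0 0 0 .5;0 0 -.4 0 0 0 .5;0 0 0 0 0 0 .5",
)

```text
clock: 16.5
position: [517.9, -4.7, 76.6]
tcp_rot: [0.997, 0.081, -0.001, 0.0]
force: [0.8, -0.2, -2.9]
finger_gap: 0.781
finger_force: 34.2
```

Emit:
send_rows(
  increments="0 0 -.1 0 0 0 .5;0 0 -.1 0 0 0 .5;0 0 -.1 0 0 0 .5;0 0 -.05 0 0 0 .5;0 0 0 0 0 0 .5;0 0 0 0 0 0 .5;0 0 0 0 0 0 .5;0 0 0 0 0 0 .5",
)

```text
clock: 17.3
position: [518.3, -4.6, 73.9]
tcp_rot: [0.997, 0.081, 0.0, -0.0]
force: [-0.2, -0.5, -2.1]
finger_gap: 0.776
finger_force: 34.2
```

```bash
python3 - <<'E'
from h import *
s=state();p=s["position"];print(p,tilt(s)[1:],s["clock"],s["finger_gap"],s["force"],s["moment"],s["finger_force"]);c=shoot("wrist","w7")
E
```

```text
[518.27371086  -4.61976122  73.87688864] ('yaw of closing axis', -80.7) 17.3 0.7761957338957289 [-0.18227447 -0.52854682 -2.05219771] [-0.03830223  0.00114655 -0.00575821] 34.2135389149189
```

View pics/w7.png

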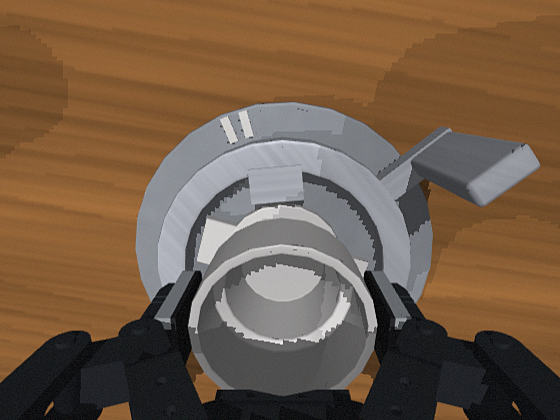

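Emit:
send_rows(
  increments="0 0 -.1 0 0 0 .5;0 0 -.05 0 0 0 .5;0 0 -.05 0 0 0 .5;0 0 0 0 0 0 .5;0 0 0 0 0 0 .5;0 0 0 0 0 0 .5;0 0 0 0 0 0 .5;0 0 0 0 0 0 .5",
)

```text
clock: 18.15
position: [518.2, -4.6, 72.1]
tcp_rot: [0.997, 0.081, 0.0, 0.0]
force: [-2.5, 0.9, 5.1]
finger_gap: 0.782
finger_force: 34.7
```

Emit:
send_rows(
  increments="0 0 0 0 0 0 .1;0 0 0 0 0 0 0;0 0 0 0 0 0 0;0 0 0 0 0 0 0;0 0 1 0 0 0 0;0 0 2 0 0 0 0;0 0 3 0 0 0 0;0 0 4 0 0 0 0",
)

```text
clock: 18.95
position: [517.2, -4.9, 172.2]
tcp_rot: [0.997, 0.081, -0.002, 0.0]
force: [0.7, -0.5, 0.2]
finger_gap: 1.002
finger_force: 0.0
```

Emit:
send_rows(
  increments="0 0 3 0 0 0 0;0 0 2 0 0 0 0;0 0 1 0 0 0 0;0 0 0 0 0 0 0;0 0 0 0 0 0 0;0 0 0 0 0 0 0;0 0 0 0 0 0 0;0 0 0 0 0 0 0",
)

```text
clock: 19.75
position: [518.0, -4.7, 230.9]
tcp_rot: [0.997, 0.081, -0.001, 0.0]
force: [0.4, -0.1, -0.1]
finger_gap: 1.001
finger_force: 0.0
```

```bash
python3 - <<'E'
from h import *
s=state();p=s["position"];print(p,tilt(s)[1:],s["clock"],s["force"]);c=shoot("wrist","w8")
print([(z,rim(c,(517,-4),z=z)) for z in(79,81,83,85)])
for X in([516.4,-4.5,16],[516.4,-4.5,81],[581.5,-62,82]):print(proj(c,X))
E
```

```text
[517.96809102  -4.69817423 230.94528382] ('yaw of closing axis', -80.7) 19.75 [ 0.42936593 -0.07734388 -0.11159794]
[(79, (array([517. ,  -2.9]), -170.9)), (81, (array([517.5,  -2.8]), -170.3)), (83, (array([518.1,  -2.8]), -167.2)), (85, (array([518.6,  -2.8]), -161.0))]
[283.74491362 189.46384067]
[283.95585706 208.45888583]
[377.55921251 135.24907002]
```

View pics/w8.png

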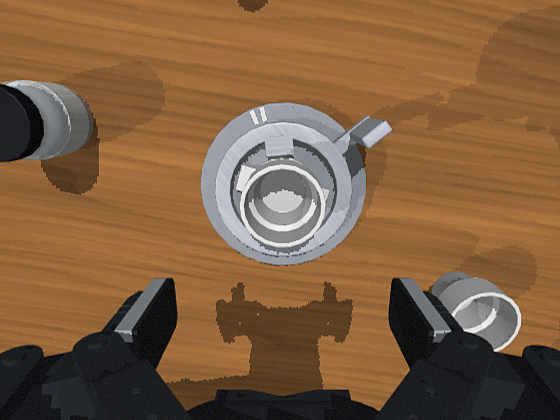

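Emit:
send_rows(
  increments=".8 -.73 -1 0 0 -6.5 0;.8 -.73 -1 0 0 -6.5 0;.8 -.73 -1 0 0 -6.5 0;.8 -.73 -1 0 0 -6.5 0;.8 -.73 -1.5 0 0 -6.5 0;.8 -.73 -1.5 0 0 -6.5 0;.8 -.73 -1.5 0 0 -6.5 0;.77 -.74 -1.5 0 0 -6.5 0",
)

```text
clock: 20.6
position: [582.3, -63.5, 130.9]
tcp_rot: [0.93, -0.366, -0.0, 0.0]
force: [0.6, -0.5, -0.0]
finger_gap: 1.001
finger_force: 0.0
```

```bash
python3 - <<'E'
from h import *
s=state();p=s["position"];print(p,tilt(s)[1:],s["clock"],s["force"]);c=shoot("wrist","w9")
print([proj(c,X) for X in ([581.5,-62.5,82],)])
im=c["image"];print(im[235:262:13,250:325:5].min(2))
n=24;A=np.radians(-41.5+3*np.arange(n+1));q=8.7*np.c_[np.cos(A),np.sin(A)];print(";".join("%.2f %.2f 0 0 0 3 1"%tuple(d) for d in np.diff(q,axis=0)))
E
```

```text
[582.25267842 -63.45866578 130.87099936] ('yaw of closing axis', -133.0) 20.6 [ 0.56965143 -0.45437919 -0.00953962]
[array([285.0391792 , 260.56876641])]
[[ 87  91  89  91 110 112 107 106  80  79  72  61  62  63  65]
 [161 163 148 137 140 198 205 204 161  77  70  72  73  74  69]
 [137 142 128 108  74 197 208 197 165  87  98  95  78  73  72]]
0.29 0.35 0 0 0 3 1;0.27 0.36 0 0 0 3 1;0.25 0.38 0 0 0 3 1;0.23 0.39 0 0 0 3 1;0.21 0.40 0 0 0 3 1;0.19 0.41 0 0 0 3 1;0.17 0.42 0 0 0 3 1;0.15 0.43 0 0 0 3 1;0.13 0.44 0 0 0 3 1;0.10 0.44 0 0 0 3 1;0.08 0.45 0 0 0 3 1;0.06 0.45 0 0 0 3 1;0.03 0.45 0 0 0 3 1;0.01 0.46 0 0 0 3 1;-0.02 0.46 0 0 0 3 1;-0.04 0.45 0 0 0 3 1;-0.06 0.45 0 0 0 3 1;-0.09 0.45 0 0 0 3 1;-0.11 0.44 0 0 0 3 1;-0.13 0.44 0 0 0 3 1;-0.16 0.43 0 0 0 3 1;-0.18 0.42 0 0 0 3 1;-0.20 0.41 0 0 0 3 1;-0.22 0.40 0 0 0 3 1
```

Emit:
send_rows(
  increments="-.05 .03 -1 0 0 0 0;0 0 -1 0 0 0 0;0 0 -1 0 0 0 0;0 0 -1 0 0 0 0.2;0 0 -1 0 0 0 0.4;0 0 -1.1 0 0 0 0.5;0 0 0 0 0 0 .7;0 0 0 0 0 0 .8",
  force=50,
)

```text
clock: 21.45
position: [581.4, -62.8, 70.5]
tcp_rot: [0.931, -0.364, -0.0, 0.0]
force: [0.8, 0.2, 0.7]
finger_gap: 0.204
finger_force: 0.0
```

Emit:
send_rows(
  increments="0 0 0 0 0 0 1;0 0 0 0 0 0 1;0 0 0 0 0 0 1;0 0 0 0 0 0 1;0 0 0 0 0 0 1;0 0 0 0 0 0 1;0 0 0 0 0 0 1;0 0 0 0 0 0 1",
)

```text
clock: 22.25
position: [581.5, -63.0, 71.1]
tcp_rot: [0.931, -0.364, 0.0, 0.0]
force: [-0.5, -2.2, 0.9]
finger_gap: 0.109
finger_force: 50.2
```

Emit:
send_rows(
  increments="0.29 0.35 0 0 0 3 1;0.27 0.36 0 0 0 3 1;0.25 0.38 0 0 0 3 1;0.23 0.39 0 0 0 3 1;0.21 0.40 0 0 0 3 1;0.19 0.41 0 0 0 3 1;0.17 0.42 0 0 0 3 1;0.15 0.43 0 0 0 3 1",
)

```text
clock: 23.05
position: [599.0, -32.2, 71.1]
tcp_rot: [0.987, -0.162, -0.0, 0.0]
force: [-0.8, -6.3, 1.7]
finger_gap: 0.11
finger_force: 49.0
```

Emit:
send_rows(
  increments="0.13 0.44 0 0 0 3 1;0.10 0.44 0 0 0 3 1;0.08 0.45 0 0 0 3 1;0.06 0.45 0 0 0 3 1;0.03 0.45 0 0 0 3 1;0.01 0.46 0 0 0 3 1;-0.02 0.46 0 0 0 3 1;-0.04 0.45 0 0 0 3 1",
)

```text
clock: 23.85
position: [602.7, 3.8, 71.1]
tcp_rot: [0.999, 0.047, 0.0, 0.0]
force: [0.0, -5.8, 0.9]
finger_gap: 0.107
finger_force: 49.1
```

Emit:
send_rows(
  increments="-0.06 0.45 0 0 0 3 1;-0.09 0.45 0 0 0 3 1;-0.11 0.44 0 0 0 3 1;-0.13 0.44 0 0 0 3 1;-0.16 0.43 0 0 0 3 1;-0.18 0.42 0 0 0 3 1;-0.20 0.41 0 0 0 3 1;-0.22 0.40 0 0 0 3 1",
)

```text
clock: 24.65
position: [592.9, 35.2, 71.2]
tcp_rot: [0.968, 0.252, 0.001, 0.002]
force: [15.4, -35.9, -6.6]
finger_gap: 0.111
finger_force: 58.2
```

Emit:
send_rows(
  increments="0 0 0 0 0 0 1;0 0 0 0 0 0 1;0 0 0 0 0 0 1;0 0 0 0 0 0 1;0 0 0 0 0 0 1;0 0 0 0 0 0 1;0 0 0 0 0 0 1;0 0 0 0 0 0 1",
)

```text
clock: 25.45
position: [593.1, 34.9, 71.2]
tcp_rot: [0.969, 0.249, 0.001, 0.002]
force: [9.9, -20.4, -2.5]
finger_gap: 0.112
finger_force: 54.7
```

```bash
python3 - <<'E'
from h import *
s=state();p=s["position"];print(p,tilt(s)[1:],s["clock"],s["finger_gap"],s["force"],s["moment"],np.degrees(np.arctan2(p[1]+5.5,p[0]-516.5)))
E
```

```text
[593.10607879  34.92306565  71.15226478] ('yaw of closing axis', -61.2) 25.45 0.11190124252016763 [  9.88207657 -20.35202745  -2.53401134] [-5.22741918 -2.28204899 -0.90146598] 27.81946291548701
```

Emit:
send_rows(
  increments="0 0 0 0 0 0 .7;0 0 0 0 0 0 .6;0 0 0 0 0 0 .5;0 0 0 0 0 0 .4;0 0 2 0 0 0 .4;0 0 4 0 0 0 .2;0 0 5 0 0 0 0;0 0 5 0 0 0 0",
)

```text
clock: 26.25
position: [590.5, 39.6, 232.3]
tcp_rot: [0.967, 0.253, -0.0, -0.0]
force: [1.8, 0.2, -0.4]
finger_gap: 0.999
finger_force: 0.0
```

Emit:
send_rows(
  increments="-2 -3 0 0 0 -4 0;-2 -3 0 0 0 -4 0;-2 -3 0 0 0 -4 0;-2 -3 0 0 0 -4 0;-2 -3 0 0 0 -4 0;-2 -3 0 0 0 -4 0;-2 -3 0 0 0 -4 0;-2 -2.5 0 0 0 -.8 0",
)

```text
clock: 27.05
position: [430.2, -196.6, 231.0]
tcp_rot: [1.0, 0.004, 0.0, -0.0]
force: [0.6, -0.0, -1.5]
finger_gap: 1.002
finger_force: 0.0
```

```bash
python3 - <<'E'
from h import *
s=state();p=s["position"];print(p,tilt(s)[1:],s["clock"],s["force"]);c=shoot("wrist","wE")
print(rim(c,(434,-200)),rim(c,(517,-3),z=81),proj(c,[517,-3,16]),proj(c,[434,-200,65]))
T=shoot("top","t2")
for t in("cup1","footed_cup","lever_top"): print([(round(d["score"],2),[round(float(v)) for v in d["extent"]],onz(T,*d["extent"][:2],50)) for d in spot_in(t,T)])
E
```

```text
[ 430.16891026 -196.63492072  230.98416112] ('yaw of closing axis', -89.6) 27.05 [ 0.57786964 -0.01069706 -1.50329756]
(array([ 434. , -200.1]), -174.9) (array([517.6,  -2.9]), -91.7) [61.91732492 88.58113487] [288.92752114 196.78711521]
[(0.83, [186, 196, 15, 20], array([587.4, 360.6,  50. ])), (0.76, [376, 209, 16, 19], array([ 560.3, -356.7,   50. ])), (0.62, [376, 238, 17, 21], array([ 452.3, -358.7,   50. ]))]
[(0.72, [282, 215, 15, 8], array([528.1,  -2.6,  50. ])), (0.68, [282, 209, 41, 42], array([548.1,  -1.6,  50. ]))]
[(0.83, [283, 209, 33, 35], array([549.8,  -6.5,  50. ]))]
```

Emit:
send_rows(
  increments=".38 -.4 -1.5 0 0 -.4 0;0 0 -2 0 0 0 0;0 0 -2 0 0 0 0;0 0 -2 0 0 0 0;0 0 -2 0 0 0 0;0 0 -2 0 0 0 0;0 0 -2 0 0 0 0;0 0 -1 0 0 0 0",
)

```text
clock: 28.1
position: [434.9, -199.0, 84.2]
tcp_rot: [1.0, 0.002, -0.001, -0.0]
force: [0.4, 0.5, 0.1]
finger_gap: 1.004
finger_force: 0.0
```

Emit:
send_rows(
  increments="0 0 -1 0 0 0 0;0 0 -1 0 0 0 0;0 0 -.6 0 0 0 0;0 0 0 0 0 0 0;0 0 0 0 0 0 .1;0 0 0 0 0 0 0.2;0 0 0 0 0 0 .25;0 0 0 0 0 0 .3",
  force=30,
)

```text
clock: 28.9
position: [435.5, -200.3, 60.9]
tcp_rot: [1.0, 0.001, 0.001, 0.0]
force: [-0.4, -0.8, 6.4]
finger_gap: 0.776
finger_force: 33.1
```

Emit:
send_rows(
  increments="0 0 0 0 0 0 .5;0 0 0 0 0 0 .5;0 0 0 0 0 0 .5;0 0 0 0 0 0 .5;0 0 .5 0 0 0 .5;0 0 1.5 0 0 0 .5;0 0 2 0 0 0 .5;0 0 2 0 0 0 .5",
)

```text
clock: 29.7
position: [434.2, -199.9, 120.2]
tcp_rot: [1.0, 0.001, -0.001, -0.0]
force: [0.0, -0.5, -1.8]
finger_gap: 0.772
finger_force: 33.9
```

Emit:
send_rows(
  increments="0 0 2.5 0 0 0 .5;0 0 2.5 0 0 0 .5;0 0 2.5 0 0 0 .5;0 0 0 0 0 0 .5;0 0 0 0 0 0 .5;0 0 0 0 0 0 .5;0 0 0 0 0 0 .5;0 0 0 0 0 0 .5",
)

```text
clock: 30.5
position: [434.3, -199.9, 193.8]
tcp_rot: [1.0, 0.001, -0.001, -0.0]
force: [0.2, 0.2, -0.9]
finger_gap: 0.773
finger_force: 33.9
```

```bash
python3 - <<'E'
from h import *
s=state();p=s["position"];print(p,tilt(s)[1:],s["clock"],s["force"],s["finger_gap"]);c=shoot("wrist","wE2")
print([rim(c,p[:2],z=z+p[2]-60) for z in(65,)])
E
```

```text
[ 434.34533978 -199.94049962  193.84008431] ('yaw of closing axis', -89.9) 30.5 [ 0.16950017  0.1904961  -0.88881321] 0.7725982513904455
[(array([ 433.9, -198.4]), -107.8)]
```

Emit:
send_rows(
  increments=".95 2.2 0 0 0 0 .5;.95 2.2 0 0 0 0 .5;.95 2.2 0 0 0 0 .5;.95 2.2 0 0 0 0 .5;.95 2.2 0 0 0 0 .5;.95 2.2 0 0 0 0 .5;.95 2.2 0 0 0 0 .5;.95 2.2 0 0 0 0 .5",
)

```text
clock: 31.35
position: [511.0, -23.1, 194.4]
tcp_rot: [1.0, 0.001, -0.0, 0.0]
force: [0.2, 0.1, -0.9]
finger_gap: 0.774
finger_force: 33.9
```

Emit:
send_rows(
  increments=".5 1.2 -1 0 0 0 .5;.26 .75 -1 0 0 0 .5;0 0 -1 0 0 0 .5;0 0 0 0 0 0 .5;0 0 0 0 0 0 .5;0 0 0 0 0 0 .5;0 0 0 0 0 0 .5;0 0 0 0 0 0 .5",
)

```text
clock: 32.15
position: [518.6, -4.8, 165.3]
tcp_rot: [1.0, 0.001, 0.0, -0.0]
force: [0.5, 0.4, -0.1]
finger_gap: 0.769
finger_force: 33.9
```

Emit:
send_rows(
  increments="-.05 .04 -.8 0 0 0 .5;0 0 -.8 0 0 0 .5;0 0 -.8 0 0 0 .5;0 0 -.8 0 0 0 .5;0 0 -.8 0 0 0 .5;0 0 -.6 0 0 0 .5;0 0 -.4 0 0 0 .5;0 0 -.2 0 0 0 .5",
)

```text
clock: 32.95
position: [517.8, -4.1, 112.3]
tcp_rot: [1.0, 0.001, -0.0, 0.0]
force: [0.2, 0.7, -1.5]
finger_gap: 0.768
finger_force: 34.0
```

Emit:
send_rows(
  increments="0 0 -.1 0 0 0 .5;0 0 -.1 0 0 0 .5;0 0 -.1 0 0 0 .5;0 0 -.1 0 0 0 .5;0 0 -.1 0 0 0 .5;0 0 0 0 0 0 .5;0 0 0 0 0 0 .5;0 0 0 0 0 0 .5",
)

```text
clock: 33.75
position: [518.0, -4.1, 107.9]
tcp_rot: [1.0, 0.001, 0.0, -0.0]
force: [0.3, 0.6, -0.7]
finger_gap: 0.77
finger_force: 34.0
```

Emit:
send_rows(
  increments="0 0 -.1 0 0 0 .5;0 0 -.05 0 0 0 .5;0 0 0 0 0 0 .5;0 0 0 0 0 0 .5;0 0 0 0 0 0 .5;0 0 0 0 0 0 .5;0 0 0 0 0 0 .5;0 0 0 0 0 0 .5",
)

```text
clock: 34.55
position: [518.1, -4.1, 106.9]
tcp_rot: [1.0, 0.001, 0.0, -0.0]
force: [-1.7, 1.4, 5.1]
finger_gap: 0.773
finger_force: 34.5
```

Emit:
send_rows(
  increments="0 0 0 0 0 0 .15;0 0 0 0 0 0 0;0 0 0 0 0 0 0;0 0 0 0 0 0 0;0 0 2 0 0 0 0;0 0 3.5 0 0 0 0;0 0 4 0 0 0 0;0 0 4 0 0 0 0",
)

```text
clock: 35.35
position: [517.6, -4.2, 242.5]
tcp_rot: [1.0, 0.001, -0.0, 0.0]
force: [1.5, 0.6, 0.9]
finger_gap: 0.997
finger_force: 0.0
```

Emit:
send_rows(
  increments="0 0 0 0 0 0 0;0 0 0 0 0 0 0;0 0 0 0 0 0 0;0 0 0 0 0 0 0;0 -1 0 0 0 0 0;0 -2 0 0 0 0 0;-1 -3 0 0 0 0 0;-1 -4 0 0 0 0 0",
)

```text
clock: 36.15
position: [497.6, -104.9, 240.5]
tcp_rot: [1.0, 0.002, -0.001, 0.0]
force: [0.8, -0.7, 0.6]
finger_gap: 1.001
finger_force: 0.0
```

```bash
python3 - <<'E'
from h import *
s=state();p=s["position"];print(p,tilt(s)[1:],s["clock"],s["force"]);c=shoot("wrist","wS1")
print([(z,rim(c,(517,-3),z=z)) for z in(107,111,115)])
E
```

```text
[ 497.56715894 -104.91583622  240.52907266] ('yaw of closing axis', -89.8) 36.15 [ 0.82342155 -0.68108352  0.57609977]
[(107, (array([515.7,  -0. ]), -169.0)), (111, (array([516.7,  -2.2]), -171.1)), (115, (array([517.5,  -3.8]), -162.0))]
```

Emit:
send_rows(
  increments="-.6 -4 0 0 0 0 0;-.6 -4 0 0 0 0 0;-.6 -4 0 0 0 0 0;-.6 -4 0 0 0 0 0;-.6 -4 0 0 0 0 0;-.6 -3 0 0 0 0 0;-.6 -1.5 0 0 0 0 0;0 -.6 0 0 0 0 0",
)

```text
clock: 37.0
position: [454.7, -356.5, 240.4]
tcp_rot: [1.0, -0.001, -0.001, -0.0]
force: [-0.5, 0.7, -0.4]
finger_gap: 1.001
finger_force: 0.0
```

```bash
python3 - <<'E'
from h import *
s=state();p=s["position"];print(p,tilt(s)[1:],s["clock"],s["force"]);c=shoot("wrist","wD")
print(rim(c,(452,-355)),rim(c,(561,-353)))
E
```

```text
[ 454.69699881 -356.49896205  240.44524301] ('yaw of closing axis', -90.1) 37.0 [-0.49625264  0.68621303 -0.43803425]
(array([ 458.2, -375. ]), -63.7) (array([ 562.3, -354.4]), -173.3)
```

```bash
python3 - <<'E'
from h import *
c=pickle.load(open("wD.pkl","rb"))
for g in [(x,y) for x in(410,435,460,485) for y in(-310,-335,-360,-385,-410)]:
    r=rim(c,g)
    if r[1]<-130: print(g,r)
T=shoot("top","t3");print([(round(d["score"],2),[round(float(v)) for v in d["extent"]],onz(T,*d["extent"][:2],50)) for d in spot_in("cup1",T)])
E
```

```text
(410, -385) (array([ 442.6, -379.7]), -163.6)
(435, -385) (array([ 442.6, -379.7]), -163.6)
(460, -360) (array([ 442.7, -379.7]), -163.6)
(460, -385) (array([ 442.6, -379.8]), -163.6)
(460, -410) (array([ 442.6, -379.7]), -163.6)
(485, -410) (array([ 442.6, -379.7]), -163.6)
[(0.71, [281, 216, 21, 13], array([521.9,   1. ,  50. ])), (0.55, [187, 197, 21, 19], array([584. , 356.6,  50. ]))]
```

Emit:
send_rows(
  increments="-.6 -1.2 -1.5 0 0 0 0;-.61 -1.25 -2 0 0 0 0;0 0 -2 0 0 0 0;0 0 -2 0 0 0 0;0 0 -2 0 0 0 0;0 0 -2 0 0 0 0;0 0 -2 0 0 0 0;0 0 -1.5 0 0 0 0",
)

```text
clock: 37.95
position: [444.2, -377.9, 90.3]
tcp_rot: [1.0, 0.002, -0.0, -0.0]
force: [-0.2, 0.4, -0.4]
finger_gap: 1.002
finger_force: 0.0
```

Emit:
send_rows(
  increments="0 0 -1 0 0 0 0;0 0 -1 0 0 0 0;0 0 -.95 0 0 0 0;0 0 0 0 0 0 0;0 0 0 0 0 0 .1;0 0 0 0 0 0 0.2;0 0 0 0 0 0 .25;0 0 0 0 0 0 .3",
  force=30,
)

```text
clock: 38.75
position: [444.5, -380.2, 63.1]
tcp_rot: [1.0, 0.001, 0.001, 0.001]
force: [0.3, -0.6, 4.7]
finger_gap: 0.777
finger_force: 33.3
```

Emit:
send_rows(
  increments="0 0 0 0 0 0 .5;0 0 0 0 0 0 .5;0 0 0 0 0 0 .5;0 0 0 0 0 0 .5;0 0 0 0 0 0 .5;0 0 0 0 0 0 .5;0 0 0 0 0 0 .5;0 0 0 0 0 0 .5",
)

```text
clock: 39.55
position: [444.5, -380.2, 63.1]
tcp_rot: [1.0, 0.001, 0.001, 0.001]
force: [-0.3, 0.0, 6.2]
finger_gap: 0.776
finger_force: 33.4
```

Emit:
send_rows(
  increments="0 0 1 0 0 0 .5;0 0 2 0 0 0 .5;0 0 3 0 0 0 .5;0 0 3 0 0 0 .5;0 0 3 0 0 0 .5;0 0 3 0 0 0 .5;0 0 0 0 0 0 .5;0 0 0 0 0 0 .5",
)

```text
clock: 40.35
position: [443.5, -379.2, 212.1]
tcp_rot: [1.0, 0.0, 0.0, -0.0]
force: [0.4, 0.5, -2.3]
finger_gap: 0.775
finger_force: 34.0
```

```bash
python3 - <<'E'
from h import *
s=state();p=s["position"];print(p,tilt(s)[1:],s["clock"],s["force"],s["finger_gap"]);c=shoot("wrist","wD2")
print(rim(c,p[:2],z=65+p[2]-60.9))
E
```

```text
[ 443.52485595 -379.19377739  212.0971511 ] ('yaw of closing axis', -89.9) 40.35 [ 0.41667423  0.46556238 -2.3074454 ] 0.7752284982421951
(array([ 443. , -377.6]), -106.4)
```

Emit:
send_rows(
  increments=".5 1.6 0 0 0 0 .5;.5 2.6 0 0 0 0 .5;.5 2.6 0 0 0 0 .5;.5 2.6 0 0 0 0 .5;.5 2.6 0 0 0 0 .5;.5 2.6 0 0 0 0 .5;.5 2.6 0 0 0 0 .5;.5 2.6 0 0 0 0 .5",
)

```text
clock: 41.2
position: [483.0, -179.7, 210.3]
tcp_rot: [1.0, 0.001, -0.002, -0.0]
force: [1.7, 0.1, -1.7]
finger_gap: 0.778
finger_force: 34.0
```

Emit:
send_rows(
  increments=".5 2.6 0 0 0 0 .5;.5 2.6 0 0 0 0 .5;.5 2.6 0 0 0 0 .5;.5 2.6 0 0 0 0 .5;.5 2.6 0 0 0 0 .5;.5 2.6 0 0 0 0 .5;.45 2.1 0 0 0 0 .5;0 0 0 0 0 0 .5",
)

```text
clock: 42.0
position: [518.0, -2.2, 210.4]
tcp_rot: [1.0, 0.002, -0.001, 0.0]
force: [-0.5, -0.2, -1.4]
finger_gap: 0.772
finger_force: 34.0
```

Emit:
send_rows(
  increments="0 0 -1 0 0 0 .5;0 0 -1 0 0 0 .5;0 0 -1 0 0 0 .5;0 0 0 0 0 0 .5;0 0 0 0 0 0 .5;0 0 0 0 0 0 .5;0 0 0 0 0 0 .5;0 0 0 0 0 0 .5",
)

```text
clock: 42.8
position: [518.5, -4.6, 182.2]
tcp_rot: [1.0, 0.001, 0.0, -0.0]
force: [0.2, -1.1, -1.0]
finger_gap: 0.776
finger_force: 34.1
```

Emit:
send_rows(
  increments="-.04 .04 -.8 0 0 0 .5;0 0 -.8 0 0 0 .5;0 0 -.8 0 0 0 .5;0 0 -.8 0 0 0 .5;0 0 -.6 0 0 0 .5;0 0 -.1 0 0 0 .5;0 0 0 0 0 0 .5;0 0 0 0 0 0 .5",
)

```text
clock: 43.6
position: [518.2, -4.2, 143.1]
tcp_rot: [1.0, 0.001, 0.0, -0.0]
force: [-0.2, 0.8, -1.7]
finger_gap: 0.778
finger_force: 34.1
```

Emit:
send_rows(
  increments="0 0 -.1 0 0 0 .5;0 0 -.1 0 0 0 .5;0 0 -.1 0 0 0 .5;0 0 -.05 0 0 0 .5;0 0 0 0 0 0 .5;0 0 0 0 0 0 .5;0 0 0 0 0 0 .5;0 0 0 0 0 0 .5",
)

```text
clock: 44.4
position: [517.9, -4.2, 139.3]
tcp_rot: [1.0, 0.001, 0.0, -0.0]
force: [-0.2, -0.2, -0.8]
finger_gap: 0.775
finger_force: 34.1
```

Emit:
send_rows(
  increments="0 0 -.1 0 0 0 .5;0 0 -.05 0 0 0 .5;0 0 0 0 0 0 .5;0 0 0 0 0 0 .5;0 0 0 0 0 0 .5;0 0 0 0 0 0 .5;0 0 0 0 0 0 .5;0 0 0 0 0 0 .5",
)

```text
clock: 45.2
position: [518.4, -4.1, 139.1]
tcp_rot: [1.0, 0.001, 0.001, -0.0]
force: [-2.7, -0.3, 5.9]
finger_gap: 0.775
finger_force: 34.6
```

Emit:
send_rows(
  increments="0 0 0 0 0 0 .15;0 0 0 0 0 0 0;0 0 0 0 0 0 0;0 0 0 0 0 0 0;0 0 2 0 0 0 0;0 0 3 0 0 0 0;0 0 3 0 0 0 0;0 0 2 0 0 0 0",
)

```text
clock: 46.0
position: [518.6, -4.2, 239.9]
tcp_rot: [1.0, 0.001, 0.001, -0.0]
force: [-0.2, 0.1, -0.5]
finger_gap: 1.0
finger_force: 0.0
```

Emit:
send_rows(
  increments="0 0 0 0 0 0 0;0 0 0 0 0 0 0;0 0 0 0 0 0 0;0 -2 0 0 0 0 0;0 -2 0 0 0 0 0;0 -3 0 0 0 0 0;0 -3 0 0 0 0 0;0 0 0 0 0 0 0",
)

```text
clock: 46.8
position: [517.1, -106.5, 236.1]
tcp_rot: [1.0, -0.001, -0.002, 0.0]
force: [-0.5, -0.5, -0.2]
finger_gap: 0.998
finger_force: 0.0
```

```bash
python3 - <<'E'
from h import *
s=state();p=s["position"];print(p,tilt(s)[1:],s["clock"]);c=shoot("wrist","wS2")
print([(z,rim(c,(517,-3),z=z)) for z in(137,141,145)])
E
```

```text
[ 517.09872479 -106.54222635  236.14849305] ('yaw of closing axis', -90.1) 46.8
[(137, (array([515.,  -0.]), -169.2)), (141, (array([516.6,  -2.3]), -170.5)), (145, (array([517.8,  -4.4]), -159.6))]
```

Emit:
send_rows(
  increments=".6 -3.3 0 0 0 0 0;.6 -3.3 0 0 0 0 0;.6 -3.3 0 0 0 0 0;.6 -3.3 0 0 0 0 0;.6 -3.3 0 0 0 0 0;.6 -3.3 0 0 0 0 0;.6 -3.3 0 0 0 0 0;.2 -2 0 0 0 0 0",
)

```text
clock: 47.65
position: [562.3, -356.2, 236.1]
tcp_rot: [1.0, 0.001, -0.001, -0.0]
force: [0.2, 0.5, -0.1]
finger_gap: 0.999
finger_force: 0.0
```

```bash
python3 - <<'E'
from h import *
s=state();p=s["position"];print(p,tilt(s)[1:],s["clock"]);c=shoot("wrist","wC")
print(rim(c,(562,-354)))
E
```

```text
[ 562.34793023 -356.23350939  236.11724128] ('yaw of closing axis', -89.9) 47.65
(array([ 562.4, -354.4]), -173.6)
```

Emit:
send_rows(
  increments=".03 .03 -1.5 0 0 0 0;0 0 -2 0 0 0 0;0 0 -2 0 0 0 0;0 0 -2 0 0 0 0;0 0 -2 0 0 0 0;0 0 -2 0 0 0 0;0 0 -2 0 0 0 0;0 0 -1.5 0 0 0 0",
)

```text
clock: 48.5
position: [561.8, -353.5, 85.5]
tcp_rot: [1.0, 0.001, -0.001, -0.001]
force: [0.1, 0.3, 0.0]
finger_gap: 0.998
finger_force: 0.0
```

Emit:
send_rows(
  increments="0 0 -1 0 0 0 0;0 0 -1 0 0 0 0;0 0 -.5 0 0 0 0;0 0 0 0 0 0 0;0 0 0 0 0 0 .1;0 0 0 0 0 0 0.2;0 0 0 0 0 0 .25;0 0 0 0 0 0 .3",
  force=30,
)

```text
clock: 49.3
position: [563.0, -355.6, 64.4]
tcp_rot: [1.0, 0.001, 0.001, 0.001]
force: [-0.5, -0.4, 4.2]
finger_gap: 0.772
finger_force: 33.8
```

Emit:
send_rows(
  increments="0 0 0 0 0 0 .5;0 0 0 0 0 0 .5;0 0 0 0 0 0 .5;0 0 0 0 0 0 .5;0 0 0 0 0 0 .5;0 0 0 0 0 0 .5;0 0 0 0 0 0 .5;0 0 0 0 0 0 .5",
)

```text
clock: 50.1
position: [563.0, -355.6, 64.4]
tcp_rot: [1.0, 0.001, 0.001, 0.001]
force: [0.6, -0.4, 5.6]
finger_gap: 0.779
finger_force: 33.9
```

Emit:
send_rows(
  increments="0 0 1 0 0 0 .5;0 0 2 0 0 0 .5;0 0 3 0 0 0 .5;0 0 3 0 0 0 .5;0 0 3 0 0 0 .5;0 0 3 0 0 0 .5;0 0 2.5 0 0 0 .5;0 0 0 0 0 0 .5",
)

```text
clock: 50.9
position: [563.6, -355.5, 242.4]
tcp_rot: [1.0, 0.001, 0.004, 0.002]
force: [-0.2, -0.5, -0.7]
finger_gap: 0.773
finger_force: 33.9
```

```bash
python3 - <<'E'
from h import *
s=state();p=s["position"];print(p,tilt(s)[1:],s["clock"],s["force"],s["finger_gap"]);c=shoot("wrist","wC2")
print(rim(c,p[:2],z=65+p[2]-61))
E
```

```text
[ 563.57904072 -355.48824664  242.42164843] ('yaw of closing axis', -89.9) 50.9 [-0.23076302 -0.51754728 -0.68927508] 0.7727731753254131
(array([ 564.8, -353.9]), -106.1)
```

Emit:
send_rows(
  increments="-.3 1.4 0 0 0 0 .5;-.3 2.6 0 0 0 0 .5;-.3 2.6 0 0 0 0 .5;-.3 2.6 0 0 0 0 .5;-.3 2.6 0 0 0 0 .5;-.3 2.6 0 0 0 0 .5;-.3 2.6 0 0 0 0 .5;-.3 2.6 0 0 0 0 .5",
)

```text
clock: 51.75
position: [536.5, -157.0, 235.8]
tcp_rot: [1.0, 0.001, -0.002, -0.0]
force: [1.1, -0.7, -1.0]
finger_gap: 0.77
finger_force: 33.9
```

Emit:
send_rows(
  increments="-.3 2.6 0 0 0 0 .5;-.3 2.6 0 0 0 0 .5;-.3 2.6 0 0 0 0 .5;-.3 2.6 0 0 0 0 .5;-.3 2.6 0 0 0 0 .5;-.4 2 0 0 0 0 .5;-.29 .54 0 0 0 0 .5;0 0 0 0 0 0 .5",
)

```text
clock: 52.55
position: [514.9, -2.8, 236.6]
tcp_rot: [1.0, 0.002, -0.001, 0.0]
force: [0.1, -0.8, -2.0]
finger_gap: 0.775
finger_force: 33.9
```

Emit:
send_rows(
  increments="0 0 -1 0 0 0 .5;0 0 -1 0 0 0 .5;0 0 -1 0 0 0 .5;0 0 0 0 0 0 .5;0 0 0 0 0 0 .5;0 0 0 0 0 0 .5;0 0 0 0 0 0 .5;0 0 0 0 0 0 .5",
)

```text
clock: 53.35
position: [516.5, -3.5, 208.2]
tcp_rot: [1.0, 0.001, 0.0, -0.0]
force: [0.2, -0.5, -1.7]
finger_gap: 0.776
finger_force: 33.9
```

```bash
python3 - <<'E'
from h import *
s=state();p=s["position"];print(p,tilt(s)[1:],s["clock"],s["force"],s["finger_gap"]);c=shoot("wrist","wC3")
print(rim(c,p[:2],z=65+p[2]-64.4))
E
```

```text
[516.52921991  -3.49715626 208.20557801] ('yaw of closing axis', -89.9) 53.35 [ 0.15049848 -0.52466711 -1.6961538 ] 0.7757878804900159
(array([516.3,  -1.7]), -116.4)
```

Emit:
send_rows(
  increments=".05 -.06 -.8 0 0 0 .5;0 0 -.8 0 0 0 .5;0 0 -.8 0 0 0 .5;0 0 -.8 0 0 0 .5;0 0 -.3 0 0 0 .5;0 0 -.1 0 0 0 .5;0 0 0 0 0 0 .5;0 0 0 0 0 0 .5",
)

```text
clock: 54.2
position: [517.1, -4.1, 172.1]
tcp_rot: [1.0, 0.001, 0.0, -0.0]
force: [0.4, 0.5, -1.3]
finger_gap: 0.772
finger_force: 33.9
```

Emit:
send_rows(
  increments="0 0 -.1 0 0 0 .5;0 0 -.05 0 0 0 .5;0 0 -.05 0 0 0 .5;0 0 0 0 0 0 .5;0 0 0 0 0 0 .5;0 0 0 0 0 0 .5;0 0 0 0 0 0 .5;0 0 0 0 0 0 .5",
)

```text
clock: 55.0
position: [517.1, -4.1, 170.3]
tcp_rot: [1.0, 0.001, 0.0, -0.0]
force: [-2.0, 0.3, 5.0]
finger_gap: 0.773
finger_force: 34.4
```

Emit:
send_rows(
  increments="0 0 0 0 0 0 .15;0 0 0 0 0 0 0;0 0 0 0 0 0 0;0 0 0 0 0 0 0;0 0 1.5 0 0 0 0;0 0 2.5 0 0 0 0;0 0 2.5 0 0 0 0;0 0 1 0 0 0 0",
)

```text
clock: 55.8
position: [517.9, -4.0, 247.1]
tcp_rot: [1.0, 0.001, 0.002, -0.0]
force: [0.4, 1.0, 0.4]
finger_gap: 1.0
finger_force: 0.0
```

Emit:
send_rows(
  increments="0 0 0 0 0 0 0;0 0 0 0 0 0 0;0 2 0 0 0 0 0;0 2 0 0 0 0 0;.5 3 0 0 0 0 0;.5 3 0 0 0 0 0;.5 3 0 0 0 0 0;.5 3 0 0 0 0 0",
)

```text
clock: 56.6
position: [536.1, 156.8, 242.8]
tcp_rot: [1.0, 0.001, -0.002, 0.001]
force: [-0.1, 0.3, -0.2]
finger_gap: 1.0
finger_force: 0.0
```

Emit:
send_rows(
  increments=".5 3 0 0 0 0 0;.5 3 0 0 0 0 0;.5 3 0 0 0 0 0;.5 3 0 0 0 0 0;.5 3 0 0 0 0 0;.5 3 0 0 0 0 0;.5 1.5 0 0 0 0 0;0 0 0 0 0 0 0",
)

```text
clock: 57.4
position: [571.4, 352.5, 241.6]
tcp_rot: [1.0, 0.002, -0.002, 0.001]
force: [0.1, -0.4, 0.5]
finger_gap: 1.0
finger_force: 0.0
```

```bash
python3 - <<'E'
from h import *
s=state();p=s["position"];print(p,tilt(s)[1:],s["clock"]);c=shoot("wrist","wB")
print(rim(c,(580,359)))
E
```

```text
[571.39580869 352.4716959  241.56432459] ('yaw of closing axis', -89.8) 57.4
(array([579.5, 361.5]), -175.4)
```

Emit:
send_rows(
  increments=".5 .5 -1.5 0 0 0 0;.3 .25 -2 0 0 0 0;0 0 -2 0 0 0 0;0 0 -2 0 0 0 0;0 0 -2 0 0 0 0;0 0 -2 0 0 0 0;0 0 -1.5 0 0 0 0;0 0 0 0 0 0 0",
)

```text
clock: 58.25
position: [578.5, 356.5, 111.2]
tcp_rot: [1.0, 0.0, -0.003, 0.002]
force: [-0.4, -0.6, 0.9]
finger_gap: 1.0
finger_force: 0.0
```

Emit:
send_rows(
  increments="0 0 -1.5 0 0 0 0;0 0 -1.5 0 0 0 0;0 0 -1.5 0 0 0 0;0 0 -.6 0 0 0 0;0 0 0 0 0 0 0;0 0 0 0 0 0 0.1;0 0 0 0 0 0 .2;0 0 0 0 0 0 .3",
  force=30,
)

```text
clock: 59.05
position: [580.6, 359.2, 65.3]
tcp_rot: [1.0, 0.001, 0.001, -0.001]
force: [-0.0, 0.1, 2.8]
finger_gap: 0.774
finger_force: 33.9
```

Emit:
send_rows(
  increments="0 0 0 0 0 0 .5;0 0 0 0 0 0 .5;0 0 0 0 0 0 .5;0 0 0 0 0 0 .5;0 0 0 0 0 0 .5;0 0 0 0 0 0 .5;0 0 0 0 0 0 .5;0 0 0 0 0 0 .5",
)

```text
clock: 59.85
position: [580.6, 359.1, 65.2]
tcp_rot: [1.0, 0.001, 0.001, -0.001]
force: [-0.9, 1.2, 5.4]
finger_gap: 0.777
finger_force: 34.1
```

Emit:
send_rows(
  increments="0 0 1 0 0 0 .5;0 0 2 0 0 0 .5;0 0 3 0 0 0 .5;0 0 3 0 0 0 .5;0 0 3 0 0 0 .5;0 0 3 0 0 0 .5;0 0 3 0 0 0 .5;0 0 2 0 0 0 .5",
)

```text
clock: 60.65
position: [579.6, 358.0, 265.9]
tcp_rot: [1.0, 0.001, 0.0, -0.0]
force: [-0.5, -0.0, -1.1]
finger_gap: 0.775
finger_force: 33.9
```

Emit:
send_rows(
  increments="0 -1 0 0 0 0 .5;-.4 -2 0 0 0 0 .5;-.4 -2.5 0 0 0 0 .5;-.5 -2.5 0 0 0 0 .5;-.5 -2.5 0 0 0 0 .5;-.5 -2.5 0 0 0 0 .5;-.5 -2.5 0 0 0 0 .5;-.5 -2.5 0 0 0 0 .5",
)

```text
clock: 61.45
position: [545.0, 176.1, 261.5]
tcp_rot: [1.0, 0.0, -0.002, 0.001]
force: [-0.1, -0.2, -1.7]
finger_gap: 0.77
finger_force: 33.9
```

Emit:
send_rows(
  increments="-.5 -2.5 0 0 0 0 .5;-.5 -2.5 0 0 0 0 .5;-.5 -2.5 0 0 0 0 .5;-.5 -2.5 0 0 0 0 .5;-.5 -2.5 0 0 0 0 .5;-.4 -2.5 0 0 0 0 .5;-.3 -2 0 0 0 0 .5;-.3 -1.3 0 0 0 0 .5",
)

```text
clock: 62.25
position: [509.8, -6.6, 261.9]
tcp_rot: [1.0, -0.0, -0.002, 0.0]
force: [0.1, 0.6, -0.6]
finger_gap: 0.772
finger_force: 33.9
```

Emit:
send_rows(
  increments="0 0 0 0 0 0 .5;0 0 0 0 0 0 .5;0 0 0 0 0 0 .5;0 0 -1 0 0 0 .5;0 0 -1 0 0 0 .5;0 0 0 0 0 0 .5;0 0 0 0 0 0 .5;0 0 0 0 0 0 .5",
)

```text
clock: 63.05
position: [512.1, -4.5, 243.9]
tcp_rot: [1.0, 0.001, 0.0, 0.0]
force: [0.1, 0.7, -2.1]
finger_gap: 0.776
finger_force: 33.9
```

```bash
python3 - <<'E'
from h import *
s=state();p=s["position"];print(p,tilt(s)[1:],s["clock"],s["force"],s["finger_gap"]);c=shoot("wrist","wB3")
print(rim(c,p[:2],z=65+p[2]-65.2))
E
```

```text
[512.05341625  -4.5177421  243.91819525] ('yaw of closing axis', -89.9) 63.05 [ 0.08007049  0.69171336 -2.06018492] 0.7758544486117869
(array([511.6,  -3.1]), -117.4)
```

Emit:
send_rows(
  increments=".5 .04 0 0 0 0 .5;0 0 0 0 0 0 .5;0 0 -.8 0 0 0 .5;0 0 -.8 0 0 0 .5;0 0 -.8 0 0 0 .5;0 0 -.8 0 0 0 .5;0 0 -.7 0 0 0 .5;0 0 -.1 0 0 0 .5",
)

```text
clock: 63.9
position: [516.2, -4.4, 202.5]
tcp_rot: [1.0, 0.001, -0.001, 0.0]
force: [-0.1, -0.9, -0.6]
finger_gap: 0.779
finger_force: 33.9
```

Emit:
send_rows(
  increments="0 0 0 0 0 0 .5;0 0 0 0 0 0 .5;0 0 -.1 0 0 0 .5;0 0 -.05 0 0 0 .5;0 0 0 0 0 0 .5;0 0 0 0 0 0 .5;0 0 0 0 0 0 .5;0 0 0 0 0 0 .5",
)

```text
clock: 64.7
position: [516.8, -4.2, 202.4]
tcp_rot: [1.0, 0.001, 0.0, -0.0]
force: [-0.3, 0.0, -0.8]
finger_gap: 0.774
finger_force: 33.9
```

Emit:
send_rows(
  increments="0 0 -.1 0 0 0 .5;0 0 -.05 0 0 0 .5;0 0 0 0 0 0 .5;0 0 0 0 0 0 .5;0 0 0 0 0 0 .5;0 0 0 0 0 0 .5;0 0 0 0 0 0 .5;0 0 0 0 0 0 .5",
)

```text
clock: 65.5
position: [517.0, -4.3, 201.2]
tcp_rot: [1.0, 0.001, 0.0, 0.0]
force: [-1.1, 0.3, 3.6]
finger_gap: 0.774
finger_force: 34.4
```

Emit:
send_rows(
  increments="0 0 0 0 0 0 .15;0 0 0 0 0 0 0;0 0 0 0 0 0 0;0 0 0 0 0 0 0;0 0 1.5 0 0 0 0;0 0 2.5 0 0 0 0;0 0 3 0 0 0 0;0 0 2 0 0 0 0",
)

```text
clock: 66.3
position: [517.3, -4.2, 292.8]
tcp_rot: [1.0, 0.001, 0.001, -0.0]
force: [0.2, 0.7, -0.0]
finger_gap: 1.0
finger_force: 0.0
```

Emit:
send_rows(
  increments="0 -2 0 0 0 0 0;0 -3 0 0 0 0 0;0 -3 0 0 0 0 0;-1 -3 0 0 0 0 0;-1 -3 0 0 0 0 0;-1 -3 0 0 0 0 0;-1 -1 0 0 0 0 0;0 0 0 0 0 0 0",
)

```text
clock: 67.1
position: [475.7, -185.1, 290.7]
tcp_rot: [1.0, -0.0, -0.0, -0.0]
force: [0.6, 0.2, -0.1]
finger_gap: 1.002
finger_force: 0.0
```

```bash
python3 - <<'E'
from h import *
s=state();print(s["position"],s["clock"],s["force"]);w=shoot("wrist","wF")
print([(z,rim(w,(517,-3),z=z)) for z in(197,201,205)])
t=shoot("top","tF")["image"][90:370,60:520];c=shoot("scene","sF")["image"][110:310,40:380]
S=pickle.load(open("sF.pkl","rb"));T=pickle.load(open("tF.pkl","rb"))
for n,k in(("top",T),("scene",S)):print(n,proj(k,[517,-4.5,16]),proj(k,[517,-4.5,201]),[(round(d["score"],2),[round(float(v)) for v in d["extent"]]) for d in spot_in("cup1",k)])
a=cv2.resize(t,(460,280));b=cv2.resize(c,(544,320),interpolation=cv2.INTER_CUBIC)
o=np.zeros((600,544,3),np.uint8);o[:280,:460]=a;o[280:]=b;cv2.imwrite("pics/fin.png",o[:,:,::-1])
E
```

```text
[ 475.66544745 -185.13194612  290.71610924] 67.1 [ 0.57799052  0.20217055 -0.14065902]
[(197, (array([515.4,   0. ]), -48.5)), (201, (array([515.9,  -2.4]), -50.4)), (205, (array([516.7,  -5.1]), -50.0))]
top [282.06003309 218.12477144] [281.8837672  215.31275964] []
scene [265.98210788 211.8131944 ] [264.11906925 167.93331865] [(0.72, [264, 185, 24, 15]), (0.69, [265, 169, 28, 24]), (0.56, [265, 200, 23, 12]), (0.49, [267, 193, 21, 12])]
```

View pics/fin.png

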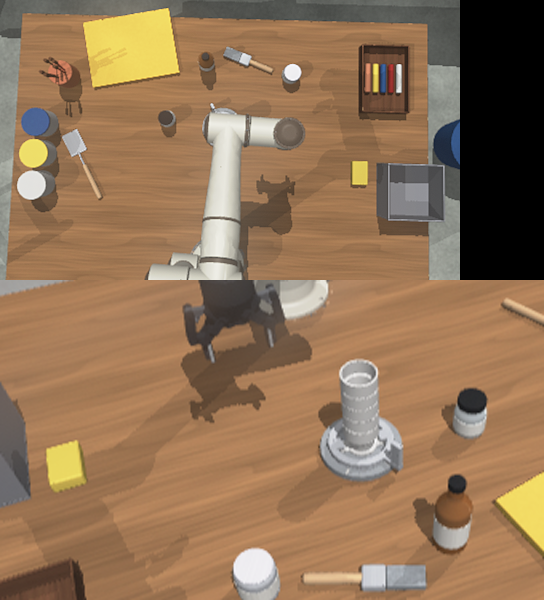

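```bash
python3 -c "
from workcell import sign_off;print(sign_off())"
```

```text
the job is handed in; nothing more can be done
None
```

I handed the job in at 67 s: the collar is locked over the footed cup's lugs and the four plain cups present are nested in it as one straight stack, which the last camera view confirmed; no verdict came back.

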